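# Rake a heap of beeswax cakes into one layer

## Robot

A 7-joint arm with a two-finger parallel gripper is mounted at the origin on a cart in front of the work surface, level with it; the furniture and walls round the work are solid. World frame = base frame: x ahead of the robot, y to its left, z up, the work surface at z = 0. Lengths are in m, angles in rad, forces in N, time in s.
With the tool pointing down it reaches from about 0.425 to 0.925 m from the base axis. Payload 6.8 kg.
Tool frame: the origin (TCP) lies midway between the tips of the shut fingers; the grasp point (between the pads) lies 19 mm behind it; y points along the fingers, z is the direction in which the jaws open and shut, and the axes are right-handed (so a half turn about y gives the same grasp; the last joint's range is limited). The gripper opens to 85 mm and grips with 20 to 120 N. Pads are 22 mm wide; open, the fingers measure 114 mm over their backs; the gripper's body (76 mm by 85 mm) begins 54 mm behind the grasp point. The pads swing forward as they close: fully open they stand 13 mm farther back than shut.
Start: joints at [-1.254, 0.477, 0.022, 1.555, -0.011, 1.109, -0.083], TCP at [0.278, 0.615, 0.204] pointing down, gripper open.
Joint ranges: [-2.96, 2.96], [-0.34, 2.1], [-1.41, 1.46], [0.24, 2.44], [-1.37, 4.51], [0.17, 1.92], [-2.96, 2.96]. Speed limits (rad/s): [2.39, 2.39, 3.14, 3.14, 3.14, 3.14, 3.14].

## Interface

Orientations are given as a unit quaternion [w, x, y, z].
In Python, from station import bot gives the robot as it stands. The module is installed in compiled form; this text tells all that it offers.
- The arm moves only by the shell command python3 -m crank 'ROWS' [FORCE]. ROWS is JSON, a list of rows, each an object with "linear": the shift along the tool's x, y, z in m, a list of three; "dr": the turn, a rotation vector about the tool's x, y, z in degrees, a list of three; "hand": the gripper command: -1 is shut, 1 is fully open, values between are in proportion. A call has 1 to 10 rows; each row is the pose to reach, as a shift and turn from the pose commanded when the call began, along the tool's axes at that moment; what a row does not reach only later rows make up. A row lasts 1/12 s, in which the tool goes at most 41.7 mm and 7.16 degrees, less where a joint would pass 70% of its speed; a pose out of reach is approached as far as the arm can. A call with a gripper value outside its range is refused whole. The fingers move at their own pace and stop on an object; FORCE is the grip in N (left out, the last holds). Time passes only in rows, so rows that repeat a pose let the fingers close. It gives the time, the measured TCP pose, the force and the opening at its end, in the units of the state.
- bot.get_obs(): the state, without advancing time (a new reading comes with each control period).
- bot.read_camera(name): name is "scene" or "top"; returns the picture (400x640x3 uint8, blue, green, red); there is no depth.
- bot.camera_params(name): a dict with "K" (3x3 intrinsics, pixels), "R" (3x3) and "t" (3): a world point X has camera coordinates R X + t. Camera axes: x right, y down, z forward; pixel columns grow to the right and rows downward; lengths in m; the calibration is good to about 2 mm. A picture is of the moment at which its call begins. camera_params takes no time and is no camera call.
- bot.hand_in(): hands the job in, once; it reports no verdict.
Trained networks look in the newest picture that a camera, given by its name, has taken for a name from the list of things; names that differ only in an ending like _2 or _b are one class to them, and where a whole thing is asked for, a point or a joint stands for the part that bears it (a point fixed in the world has none). Each returns a list of dicts, best first, with "score" (0 to 1); they miss things now and then, are a little off and sometimes report something else, mostly with a low value. They report only what shows in the picture. A call takes as long as a camera call. They do not tell look-alikes from the thing itself.
- bot.search_frame(camera, target): "extent" ([left, top, right, bottom] in pixels, round what is visible of it).
- bot.cut_out(camera, target): "pixels" (400x640 bool, what is visible of it) and "extent" ([left, top, right, bottom] in pixels, round what is visible of it).
- bot.place_of(camera, target): "xy" ([column, row] in pixels: a listed point, or the origin of a listed thing).
The state is a dict: "t": time; "q": joint angles; "joint_vel": joint speeds; "joint_torque": joint torques, N m; "eef_pos": TCP position; "tool_rot": TCP orientation; "contact_force": force on the tool from outside, world axes, zero at the start; "torque": the same for the moment, N m; "gripper_width": opening from 0.0 (shut) to 1.0 (fully open).
Only numpy, scipy, OpenCV 4.12 (cv2) and the standard library are available. Lean on these libraries where they do the work, as an engineer would, in place of code of your own. Each camera call takes 0.05 s, during which the arm holds its last target. There are 200 camera calls.

## Task

Take the rake from its stand, set its tines down lightly on the tray's sprung bed behind the heap of wax cakes and, with them resting on it all the way, draw the whole heap towards you against the near end of the tray. Then push the two upper cakes off with the rake into the space opened at the far end, so that all six lie flat on the bed in a single layer, and stand the rake back in its stand. Never press hard on the bed, touch the cakes only with the rake, and leave the other tools alone.

Things in the scene. Friction and masses are not known exactly. Their poses are not given: they have to be found in the camera images.
- tray: Shallow sheet-aluminium cooling tray fixed on the bench. Origin: centre of its underside on the bench; x along its length (the negative x end is the near end, towards the robot, within 0.3 rad), y across it, z up. Inside 150 mm (x) by 130 mm (y), walls 4 mm thick, rim 46 mm above the bench.
- tray_mid (a point): Middle of the tray's bed, on its top, 22 mm above the bench; axes as the tray's. The bed is a floor of pale wooden slats that run along x. It rides on springs and gives about 0.25 mm per newton of downward push. A push of about 5 N is plenty to rake on it; over 15 N is too hard for its springs.
- stand_top (a point): Slotted wooden rake stand, fixed on the bench: block 46 mm (x) by 140 mm (y), 74 mm high. This point is the middle of the slot's mouth at the top; y runs along the slot, z up. The slot is 14 mm wide (x), 112 mm long (y) and 68 mm deep.
- rake_grip (a point): Hand rake, about 0.24 kg, upright in the stand, its axes then along the stand's. This point is the centre of the upright wooden handle, 24 mm (x) by 30 mm (y), clear from 33 mm below this point to 29 mm above it; z up the handle. The head is below it.
- rake_head (a point): Middle of the underside of the rake's wooden head (26 mm x, 112 mm y, 22 mm high), 61 mm below the handle's centre; in the stand it rests on the stand's top. Nine round steel tines, 6 mm thick, tips rounded, point down in one row along y (103 mm over all). They project 40 to 62 mm below this point, clamped anew each time and not reported: it can be felt on the bed.
- cake_0_mid (a point): Cake of beeswax, 37 mm (x) by 53 mm (y) by 20 mm high, about 35 g; this point is its centre, z up. At the start one of the four lower cakes, which lie flat on the bed in two rows across the middle of the tray, its centre about 21 mm nearer than the tray's middle and about 30 mm to the right.
- cake_1_mid (a point): Cake of beeswax, 37 mm (x) by 53 mm (y) by 20 mm high, about 35 g; this point is its centre, z up. At the start one of the four lower cakes, which lie flat on the bed in two rows across the middle of the tray, its centre about 21 mm nearer than the tray's middle and about 30 mm to the left.
- cake_2_mid (a point): Cake of beeswax, 37 mm (x) by 53 mm (y) by 20 mm high, about 35 g; this point is its centre, z up. At the start one of the four lower cakes, which lie flat on the bed in two rows across the middle of the tray, its centre about 21 mm beyond the tray's middle and about 30 mm to the right.
- cake_3_mid (a point): Cake of beeswax, 37 mm (x) by 53 mm (y) by 20 mm high, about 35 g; this point is its centre, z up. At the start one of the four lower cakes, which lie flat on the bed in two rows across the middle of the tray, its centre about 21 mm beyond the tray's middle and about 30 mm to the left.
- cake_4_mid (a point): Cake of beeswax, 37 mm (x) by 53 mm (y) by 20 mm high, about 35 g; this point is its centre, z up. At the start one of the two upper cakes, lying on the lower ones across the gap between the two rows, on the right.
- cake_5_mid (a point): Cake of beeswax, 37 mm (x) by 53 mm (y) by 20 mm high, about 35 g; this point is its centre, z up. At the start one of the two upper cakes, lying on the lower ones across the gap between the two rows, on the left.
- edge_slicker: Turned wooden edge slicker, 118 mm long, lying loose near the tray: leave it alone.
- edge_beveller: Edge beveller with a wooden handle, 145 mm long, lying loose near the tray: leave it alone.
Not all that is in view belongs to the job. What is shaped like the part that bears cake_0_mid but pink is not meant.

How it is judged:
By the outcome, as a careful person would: the job done as asked, in the order asked, and still so for the second after the job is handed in, with the robot touching nothing.
It also fails if it takes over 64 s, if anything falls off the work surface, if the arm or the gripper's body presses on something with over 40 N, if the wrist force passes 120 N, or if a joint passes its speed limit or range.

## Working session

There is one attempt and no reset: what is moved stays moved. The work goes in short steps, Python scripts to look and compute and a shell command to move; the robot and the scene stay as the last step left them, time stands still between calls to the robot, and variables do not carry over. Pictures are saved under pics/ and viewed, about 8 in all and at most 12, crops included, and the job is handed in when it is done.

```bash
mkdir -p pics
cat > h.py <<'E'
from station import bot
import numpy as np, cv2
from scipy.spatial.transform import Rotation as Rn
def cam(n): 
    p=bot.camera_params(n); return np.array(p["K"]),np.array(p["R"]),np.array(p["t"])
def ray(n,uv,z):
    K,R,t=cam(n); d=R.T@np.linalg.inv(K)@np.array([uv[0],uv[1],1.]); c=-R.T@t
    return c+d*(z-c[2])/d[2]
def proj(n,X):
    K,R,t=cam(n); p=K@(R@np.array(X)+t); return p[:2]/p[2]
def tri(uvs):
    A=[];b=[]
    for n,uv in uvs:
        K,R,t=cam(n); d=R.T@np.linalg.inv(K)@np.array([uv[0],uv[1],1.]); d/=np.linalg.norm(d); c=-R.T@t
        P=np.eye(3)-np.outer(d,d); A.append(P); b.append(P@c)
    return np.linalg.lstsq(np.vstack(A),np.hstack(b),rcond=None)[0]
def rot():
    q=bot.get_obs()["tool_rot"]; return Rn.from_quat([q[1],q[2],q[3],q[0]])
E
python3 - <<'E'
from h import *
np.set_printoptions(precision=4,suppress=True)
im={n:bot.read_camera(n) for n in("scene","top")}
for n in im: cv2.imwrite(f"pics/{n}0.png",im[n]); K,R,t=cam(n); print(n,-R.T@t,R[2])
for g in("tray","tray_mid","stand_top","rake_grip","rake_head","cake_0_mid","cake_4_mid","edge_slicker","edge_beveller"):
  for n in im:
    if g in("tray","edge_slicker","edge_beveller"): r=bot.search_frame(n,g); print(g,n,[(np.round(x["extent"]),round(x["score"],2)) for x in r[:3]])
    else: r=bot.place_of(n,g); print(g,n,[(np.round(x["xy"],1),round(x["score"],2)) for x in r[:7]])
o=bot.get_obs(); print(o, rot().as_matrix())
E
```

```text
scene [-0.1178 -0.7376  0.5513] [ 0.617   0.6627 -0.4244]
top [ 0.3504 -0.0537  0.9558] [ 0.1845 -0.0295 -0.9824]
tray scene [(array([254., 184., 322., 226.]), 0.67)]
tray top [(array([210., 156., 276., 228.]), 0.95)]
tray_mid scene [(array([290. , 205.3]), 0.89), (array([278.7, 192.8]), 0.5)]
tray_mid top [(array([240.5, 194.4]), 0.64)]
stand_top scene [(array([400.8, 260.2]), 0.89)]
stand_top top [(array([432.4, 217.5]), 0.75), (array([244.2, 191.9]), 0.44), (array([254. , 200.1]), 0.16)]
rake_grip scene [(array([404.3, 238.2]), 0.89), (array([234.6, 226.9]), 0.62)]
rake_grip top [(array([437.5, 213.4]), 0.97)]
rake_head scene [(array([395.7, 264.3]), 0.6)]
rake_head top [(array([426.2, 217.4]), 0.72), (array([239.3, 194.5]), 0.34)]
cake_0_mid scene [(array([345.8, 224.7]), 0.7), (array([232.8, 203.6]), 0.69), (array([288.3, 207.5]), 0.41)]
cake_0_mid top [(array([429.7, 217.5]), 0.74), (array([257.7, 198.9]), 0.55), (array([324.9, 173. ]), 0.54)]
cake_4_mid scene [(array([294.6, 200.6]), 0.59)]
cake_4_mid top [(array([250.6, 190.9]), 0.61)]
edge_slicker scene [(array([279., 201., 
[... 177 characters left out ...]
cene [(array([238., 230., 286., 246.]), 0.72)]
edge_beveller top [(array([266., 233., 297., 288.]), 0.87)]
{'t': 1.0, 'q': array([-1.2541,  0.477 ,  0.0224,  1.5554, -0.0115,  1.1093, -0.0831]), 'joint_vel': array([ 0.0006,  0.0009, -0.0004, -0.0006, -0.0001, -0.0003,  0.0007]), 'joint_torque': array([  0.0003, -59.6337,   1.6064, -28.1549,   0.0125,   0.0016,
         0.    ]), 'eef_pos': array([0.2782, 0.615 , 0.2035]), 'tool_rot': array([ 0.6912, -0.6912,  0.149 , -0.1491]), 'contact_force': array([ 0.0739,  0.2958, -0.6216]), 'torque': array([-0.0011,  0.0231, -0.0097]), 'gripper_width': 0.9966122059259727} [[ 0.9111  0.0001  0.4121]
 [-0.4121  0.0001  0.9111]
 [ 0.     -1.      0.0001]]
```

Run:
```python
import cv2,numpy as np
a=cv2.imread("pics/scene0.png")[150:290,190:450]; b=cv2.imread("pics/top0.png")[130:300,190:480]
a=cv2.resize(a,None,fx=2.7,fy=2.1); a=cv2.resize(cv2.imread("pics/scene0.png")[165:285,200:440],(560,280),interpolation=cv2.INTER_CUBIC)
b=cv2.resize(cv2.imread("pics/top0.png")[140:290,190:480],(560,290),interpolation=cv2.INTER_CUBIC)
cv2.imwrite("pics/c0.png",np.vstack([a,b]))
```

```text
(no output)
```

View pics/c0.png

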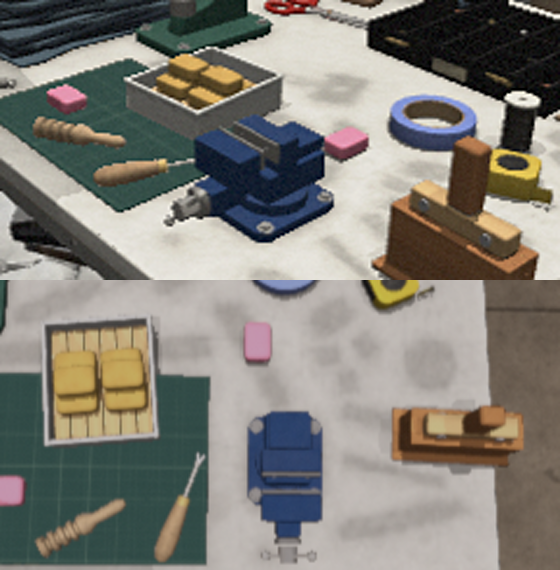

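Run:
```python
from h import *
np.set_printoptions(precision=4,suppress=True)
print("grip",tri([("scene",(404.3,238.2)),("top",(437.5,213.4))]))
print("stand",tri([("scene",(400.8,260.2)),("top",(432.4,217.5))]), ray("scene",(400.8,260.2),.074),ray("top",(432.4,217.5),.074))
print("mid",tri([("scene",(290,205.3)),("top",(240.5,194.4))]), ray("top",(240.5,194.4),.022),ray("scene",(290,205.3),.022))
# silhouettes
for n in("scene","top"):
  for g in("tray","rake_head","stand_top","rake_grip"):
    for x in bot.cut_out(n,g)[:1]:
      m=x["pixels"].astype(np.uint8); c=max(cv2.findContours(m,0,2)[0],key=cv2.contourArea)
      print(n,g,round(x["score"],2),cv2.minAreaRect(c), cv2.approxPolyDP(cv2.convexHull(c),2,True)[:,0].tolist())
```

```text
grip [ 0.5016 -0.3498  0.1325]
stand [ 0.499  -0.3532  0.0806] [ 0.513  -0.3498  0.074 ] [ 0.4966 -0.3517  0.074 ]
mid [0.5651 0.1107 0.0199] [0.5588 0.1145 0.022 ] [0.5687 0.1038 0.022 ]
scene tray 0.97 ((287.124755859375, 204.35635375976562), (34.828372955322266, 66.91954803466797), 70.70995330810547) [[320, 197], [318, 210], [282, 224], [254, 211], [254, 198], [287, 186]]
scene rake_head 0.82 ((404.7284851074219, 247.31600952148438), (52.34900665283203, 39.60221481323242), 29.357751846313477) [[400, 223], [410, 228], [422, 264], [422, 270], [416, 275], [375, 253], [376, 245]]
scene stand_top 0.81 ((396.4512634277344, 282.6401672363281), (77.12862396240234, 44.924896240234375), 22.543060302734375) [[367, 253], [374, 249], [427, 271], [431, 300], [411, 313], [360, 277]]
scene rake_grip 0.77 ((405.2307434082031, 248.15383911132812), (50.477718353271484, 38.274314880371094), 33.690067291259766) [[397, 224], [409, 228], [422, 264], [421, 270], [416, 274], [376, 251], [377, 245]]
top tray 0.6 ((240.7296142578125, 192.17315673828125), (66.68238830566406, 59.32175064086914), 86.42366790771484) [[267, 158], [272, 222], [234, 226], [214, 225], [211, 162]]
top rake_head 0.78 ((433.5, 214.0), (18.0, 49.0), 90.0) [[458, 216], [455, 222], [416, 221], [409, 218], [409, 211], [449, 205]]
top stand_top 0.86 ((426.5888366699219, 220.98387145996094), (68.06532287597656, 28.409536361694336), 2.2457425594329834) [[393, 209], [404, 206], [458, 208], [461, 211], [460, 226], [452, 236], [394, 233]]
top rake_grip 0.85 ((433.5, 213.5), (19.0, 49.0), 90.0) [[458, 216], [456, 222], [438, 223], [411, 220], [409, 212], [412, 209], [444, 204], [450, 206]]
```

The tray is at top (240,194), the stand and rake at top (432,217). The pink blocks, vise and two tools I'll leave alone. The heap is the yellow blocks in the tray, clearly distinct from the two pink decoys at top (200,250) and (323,173). Next I'll fit the models to the masks.

```bash
cat > fit.py <<'E'
from h import *
from scipy.optimize import minimize
import itertools
def box(x,y,yaw,sx,sy,z0,z1,ox=0,oy=0):
    c,s=np.cos(yaw),np.sin(yaw)
    return [[x+c*(ox+a*sx/2)-s*(oy+b*sy/2),y+s*(ox+a*sx/2)+c*(oy+b*sy/2),z] for a,b,z in itertools.product((-1,1),(-1,1),(z0,z1))]
S=4
def mask(n,boxes):
    m=np.zeros((400*S,640*S),np.uint8)
    for b in boxes:
        p=np.array([proj(n,v) for v in b]); p=(p+.5)*S
        cv2.fillConvexPoly(m,cv2.convexHull(p.astype(np.int32)),1)
    return m
def fit(M,f,x0):
    def cost(v): return sum(1-(mask(n,f(v))&m).sum()/(mask(n,f(v))|m).sum() for n,m in M.items())
    x0=np.array(x0); sim=np.vstack([x0,x0+[.012,0,0],x0+[0,.012,0],x0+[0,0,.12]])
    r=minimize(cost,x0,method="Nelder-Mead",options=dict(initial_simplex=sim,xatol=1e-4,fatol=1e-4)); return r.x,r.fun
E
python3 - <<'E'
from fit import *
np.set_printoptions(precision=4,suppress=True)
g={}
for n in("scene","top"):
  bot.read_camera(n)
  for t in("tray","rake_grip","stand_top"):
    g.setdefault(t,{})[n]=cv2.resize(bot.cut_out(n,t)[0]["pixels"].astype(np.uint8),None,fx=S,fy=S,interpolation=0)
T=lambda v:[box(*v,158,138,0,46) if 0 else box(*v,.158,.138,0,.046)]
R=lambda v:[box(*v,.026,.112,.074,.096),box(*v,.024,.030,.09,.164)]
ST=lambda v:[box(*v,.046,.140,0,.074),*R(v)]
for nm,f,x0 in(("tray",T,(.565,.11,0)),("rake_grip",R,(.5,-.35,0))):
  M=g[nm]; print(nm,fit(M,f,x0),*[(n,fit({n:m},f,x0)) for n,m in M.items()])
M={n:g["stand_top"][n]|g["rake_grip"][n] for n in("scene","top")}
print("stand",fit(M,ST,(.5,-.35,0)),fit({"top":M["top"]},ST,(.5,-.35,0)))
E
```

```text
Traceback (most recent call last):
  File "fit.py", line 17, in fit
    r=minimize(cost,x0,method="Nelder-Mead",options=dict(initial_simplex=sim,xatol=1e-4,fatol=1e-4)); return r.x,r.fun
  File "fit.py", line 15, in cost
    def cost(v): return sum(1-(mask(n,f(v))&m).sum()/(mask(n,f(v))|m).sum() for n,m in M.items())
                        ~~~^^^^^^^^^^^^^^^^^^^^^^^^^^^^^^^^^^^^^^^^^^^^^^^^^^^^^^^^^^^^^^^^^^^^^^
  File "fit.py", line 15, in <genexpr>
    def cost(v): return sum(1-(mask(n,f(v))&m).sum()/(mask(n,f(v))|m).sum() for n,m in M.items())
                                                      ~~~~^^^^^^^^
  File "fit.py", line 11, in mask
    p=np.array([proj(n,v) for v in b]); p=(p+.5)*S
                ~~~~^^^^^
  File "h.py", line 10, in proj
    K,R,t=cam(n); p=K@(R@np.array(X)+t); return p[:2]/p[2]
          ~~~^^^
  File "h.py", line 5, in cam
    p=bot.camera_params(n); return np.array(p["K"]),np.array(p["R"]),np.array(p["t"])
ValueError: time passes only in moves, steps and waits
```

```bash
sed -i 's/^def cam(n): *$/import functools\n@functools.lru_cache(None)\ndef cam(n):/' h.py
python3 - <<'E'
from fit import *
np.set_printoptions(precision=4,suppress=True)
g={}
for n in("scene","top"):
  bot.read_camera(n)
  for t in("tray","rake_grip","stand_top"):
    g.setdefault(t,{})[n]=cv2.resize(bot.cut_out(n,t)[0]["pixels"].astype(np.uint8),None,fx=S,fy=S,interpolation=0)
T=lambda v:[box(*v,.158,.138,0,.046)]
R=lambda v:[box(*v,.026,.112,.074,.096),box(*v,.024,.030,.09,.164)]
ST=lambda v:[box(*v,.046,.140,0,.074),*R(v)]
for nm,f,x0 in(("tray",T,(.565,.11,0)),("rake_grip",R,(.5,-.35,0))):
  M=g[nm]; print(nm,fit(M,f,x0),*[(n,fit({n:m},f,x0)) for n,m in M.items()])
M={n:g["stand_top"][n]|g["rake_grip"][n] for n in("scene","top")}
print("stand",fit(M,ST,(.5,-.35,0)),fit({"top":M["top"]},ST,(.5,-.35,0)))
print(bot.get_obs()["t"])
E
```

```text
tray (array([0.5643, 0.1121, 0.081 ]), np.float64(0.7302236163970239)) ('scene', (array([0.5658, 0.1183, 0.0363]), np.float64(0.3308917720479553))) ('top', (array([0.5642, 0.1114, 0.0841]), np.float64(0.37947260229973667)))
rake_grip (array([ 0.4988, -0.3498, -0.0214]), np.float64(0.2526350808281783)) ('scene', (array([ 0.5022, -0.3468, -0.0362]), np.float64(0.10926646632839054))) ('top', (array([ 0.4982, -0.3504, -0.0208]), np.float64(0.1075160094371419)))
stand (array([ 0.4959, -0.3502, -0.0622]), np.float64(0.2845130898651942)) (array([ 0.4938, -0.3441, -0.1183]), np.float64(0.1751127794790741))
2.2
```

Run:
```python
from fit import *
im=bot.read_camera("top"); K=8
m=bot.cut_out("top","tray")[0]["pixels"].astype(np.uint8); h=cv2.convexHull(np.vstack(cv2.findContours(m,0,2)[0])); mm=np.zeros((400,640),np.uint8); cv2.fillConvexPoly(mm,h,1)
T=lambda v:[box(*v,.158,.138,0,.046)]
tv,c=fit({"top":cv2.resize(mm,None,fx=S,fy=S,interpolation=0)},T,(.565,.11,.05)); print(tv,c)
def crop(x0,y0,w,h,polys):
    c=cv2.resize(im[y0:y0+h,x0:x0+w],None,fx=K,fy=K,interpolation=cv2.INTER_CUBIC)
    for P,col in polys:
        p=np.array([(proj("top",v)-[x0,y0]+.5)*K for v in P]).astype(np.int32); cv2.polylines(c,[p],True,col,1)
    return c
q=lambda b,top=1:[b[i+top] for i in(0,2,6,4)]
a=crop(203,150,78,74,[(q(box(*tv,.158,.138,0,.046)),(0,0,255)),(q(box(*tv,.150,.130,.022,.046),0),(255,0,0))])
rv=(.4985,-.350,-.03)
b=crop(388,198,78,45,[(q(box(*rv,.046,.140,0,.074)),(0,0,255)),(q(box(*rv,.026,.112,.074,.096)),(255,0,0)),(q(box(*rv,.024,.03,.09,.164)),(0,255,0))])
o=np.vstack([a,b]); cv2.imwrite("pics/c1.png",cv2.resize(o,None,fx=.62,fy=.62,interpolation=cv2.INTER_AREA))
```

```text
[0.56429826 0.11114889 0.09541637] 0.04850458347479858
```

View pics/c1.png

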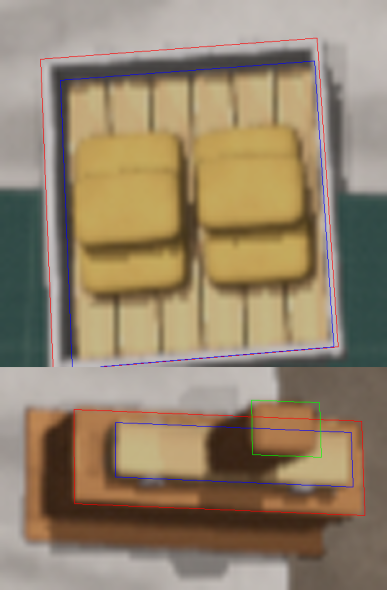

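The overlay agrees with the picture: the tray rim and slats (crop 42–342, 40–360) and the rake head and handle (handle top at crop 252–320, 403–455). I'm using tray (0.564, 0.111, yaw 0.092) and rake (0.4985, -0.350, yaw -0.03).

```bash
cat > go.py <<'E'
import sys
from h import *
# usage: go.py x y z yaw(of tool z, rad): prints shift in tool axes, and dr
x,y,z,yw=map(float,sys.argv[1:5]); o=bot.get_obs(); R=rot()
d=R.inv().apply(np.array([x,y,z])-o["eef_pos"])
T=Rn.from_matrix(np.array([[-np.sin(yw),0,np.cos(yw)],[np.cos(yw),0,np.sin(yw)],[0,-1,0]]) @ np.diag([-1,1,1]))
print("lin",np.round(d,4),"dr",np.round((R.inv()*T).as_rotvec(degrees=True),2),"t",round(o["t"],2),"F",np.round(o["contact_force"],2),"w",round(o["gripper_width"],3),"p",np.round(o["eef_pos"],4))
E
python3 go.py 0.55 0.2 0.26 -0.03
```

```text
lin [ 0.4187 -0.0565 -0.2661] dr [-0.   67.38 -0.  ] t 2.3 F [-0.24 -0.71 -0.29] w 0.998 p [0.2782 0.615  0.2035]
```

```bash
r='{"linear":[0.419,-0.0565,-0.266],"dr":[0,67.4,0],"hand":1}'; python3 -m crank '[{"linear":[0.419,-0.0565,-0.266],"dr":[0,67.4,0],"hand":1},{"linear":[0.419,-0.0565,-0.266],"dr":[0,67.4,0],"hand":1},{"linear":[0.419,-0.0565,-0.266],"dr":[0,67.4,0],"hand":1},{"linear":[0.419,-0.0565,-0.266],"dr":[0,67.4,0],"hand":1},{"linear":[0.419,-0.0565,-0.266],"dr":[0,67.4,0],"hand":1},{"linear":[0.419,-0.0565,-0.266],"dr":[0,67.4,0],"hand":1},{"linear":[0.419,-0.0565,-0.266],"dr":[0,67.4,0],"hand":1},{"linear":[0.419,-0.0565,-0.266],"dr":[0,67.4,0],"hand":1},{"linear":[0.419,-0.0565,-0.266],"dr":[0,67.4,0],"hand":1},{"linear":[0.419,-0.0565,-0.266],"dr":[0,67.4,0],"hand":1}]' 30; python3 go.py 0.4985 -0.35 0.23 -0.03
```

```text
t: 3.13
eef_pos: [0.506, 0.2671, 0.2512]
tool_rot: [0.491, -0.49, 0.509, -0.509]
contact_force: [0.7, 1.3, 0.6]
gripper_width: 1.0
lin [0.6169 0.0208 0.0151] dr [-0.02 -0.38 -0.04] t 3.13 F [0.75 1.27 0.59] w 1.0 p [0.506  0.2671 0.2512]
```

```bash
python3 -m crank '[{"linear":[0.6,0.01,0.01],"dr":[0,0,0],"hand":1},{"linear":[0.6,0.01,0.01],"dr":[0,0,0],"hand":1},{"linear":[0.6,0.01,0.01],"dr":[0,0,0],"hand":1},{"linear":[0.6,0.01,0.01],"dr":[0,0,0],"hand":1},{"linear":[0.6,0.01,0.01],"dr":[0,0,0],"hand":1},{"linear":[0.6,0.01,0.01],"dr":[0,0,0],"hand":1},{"linear":[0.6,0.01,0.01],"dr":[0,0,0],"hand":1},{"linear":[0.6,0.01,0.01],"dr":[0,0,0],"hand":1},{"linear":[0.6,0.01,0.01],"dr":[0,0,0],"hand":1},{"linear":[0.6,0.01,0.01],"dr":[0,0,0],"hand":1}]'; python3 go.py 0.4985 -0.35 0.23 -0.03
```

```text
t: 3.97
eef_pos: [0.4992, -0.1496, 0.2441]
tool_rot: [-0.493, 0.492, -0.507, 0.508]
contact_force: [1.4, 0.6, 0.5]
gripper_width: 0.997
lin [0.2003 0.014  0.0053] dr [-0.06  0.   -0.03] t 3.97 F [1.36 0.61 0.51] w 0.997 p [ 0.4992 -0.1496  0.2441]
```

```bash
python3 -m crank '[{"linear":[0.19,0.012,0.005],"dr":[0,0,0],"hand":1},{"linear":[0.19,0.012,0.005],"dr":[0,0,0],"hand":1},{"linear":[0.19,0.012,0.005],"dr":[0,0,0],"hand":1},{"linear":[0.19,0.012,0.005],"dr":[0,0,0],"hand":1},{"linear":[0.19,0.012,0.005],"dr":[0,0,0],"hand":1},{"linear":[0.19,0.012,0.005],"dr":[0,0,0],"hand":1},{"linear":[0.19,0.012,0.005],"dr":[0,0,0],"hand":1},{"linear":[0.19,0.012,0.005],"dr":[0,0,0],"hand":1}]'; python3 go.py 0.4985 -0.35 0.118 -0.03
```

```text
t: 4.63
eef_pos: [0.4989, -0.337, 0.2315]
tool_rot: [0.493, -0.492, 0.508, -0.507]
contact_force: [0.2, 0.3, -0.2]
gripper_width: 0.998
lin [ 0.0131  0.1135 -0.    ] dr [ 0.01  0.01 -0.05] t 4.63 F [ 0.18  0.3  -0.16] w 0.998 p [ 0.4989 -0.337   0.2315]
```

```bash
python3 -m crank '[{"linear":[0.013,0.03,0],"dr":[0,0,0],"hand":1},{"linear":[0.013,0.07,0],"dr":[0,0,0],"hand":1},{"linear":[0.013,0.1,0],"dr":[0,0,0],"hand":1},{"linear":[0.013,0.117,0],"dr":[0,0,0],"hand":1},{"linear":[0.013,0.117,0],"dr":[0,0,0],"hand":1},{"linear":[0.013,0.117,0],"dr":[0,0,0],"hand":1}]'; python3 go.py 0.4985 -0.35 0.114 -0.03
python3 - <<'E'
from h import *
a=bot.read_camera("scene")[195:315,320:480]; b=bot.read_camera("top")[170:260,370:490]
cv2.imwrite("pics/c2.png",np.hstack([cv2.resize(a,(480,360),interpolation=2),cv2.resize(b,(320,360),interpolation=2)]))
E
```

```text
t: 5.13
eef_pos: [0.4987, -0.3491, 0.1145]
tool_rot: [0.493, -0.493, 0.508, -0.506]
contact_force: [0.3, -0.0, 1.5]
gripper_width: 1.002
lin [ 0.001   0.0005 -0.0002] dr [ 0.06  0.11 -0.07] t 5.13 F [ 0.34 -0.02  1.49] w 1.002 p [ 0.4987 -0.3491  0.1145]
```

View pics/c2.png

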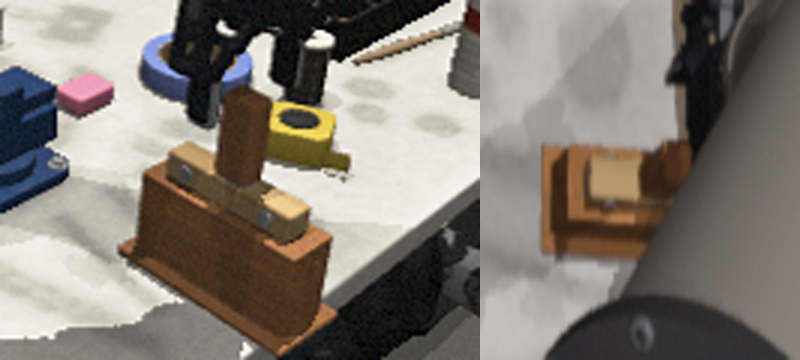

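Run:
```python
from h import *
f=lambda X:(proj("scene",X)-[320,195])*3
for X in([.4985,-.35,.164],[.4985,-.35,.096],[.4985,-.35,.114],[.445,-.349,.127],[.552,-.351,.127]): print(X,f(X), proj("scene",X))
```

```text
[0.4985, -0.35, 0.164] [245.44646669  94.86737862] [401.8154889  226.62245954]
[0.4985, -0.35, 0.096] [234.233432   177.53968581] [398.07781067 254.17989527]
[0.4985, -0.35, 0.114] [237.12503692 156.2202431 ] [399.04167897 247.07341437]
[0.445, -0.349, 0.127] [190.98503214 166.7473523 ] [383.66167738 250.58245077]
[0.552, -0.351, 0.127] [283.8340045  116.39560418] [414.61133483 233.79853473]
```

Run:
```python
from h import *
im=bot.read_camera("scene"); x0,y0=345,175
a=cv2.resize(im[y0:y0+90,x0:x0+110],None,fx=6,fy=6,interpolation=cv2.INTER_CUBIC)
p,R=bot.get_obs()["eef_pos"],rot().as_matrix()
for l,w in((0,0),(-.013,.0425),(-.013,-.0425),(-.06,.0425),(-.06,-.0425),(-.073,0)):
    u=(proj("scene",p+R[:,1]*l+R[:,2]*w)-[x0,y0]+.5)*6; cv2.drawMarker(a,tuple(int(v) for v in u),(0,0,255) if l else (255,0,255),0,12,1)
cv2.imwrite("pics/c3.png",a)
```

```text
(no output)
```

View pics/c3.png

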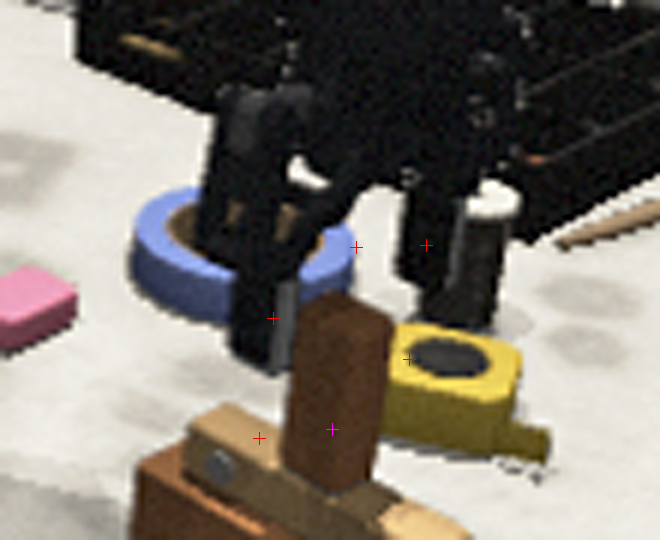

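Run:
```python
from h import *
im=bot.read_camera("top"); x0,y0=380,130
a=cv2.resize(im[y0:y0+120,x0:x0+130],None,fx=4.6,fy=4.6,interpolation=cv2.INTER_CUBIC)
p,R=bot.get_obs()["eef_pos"],rot().as_matrix()
for l,w in((0,0),(-.013,.0425),(-.013,-.0425),(-.06,.0425),(-.06,-.0425),(-.073,0)):
    u=(proj("top",p+R[:,1]*l+R[:,2]*w)-[x0,y0]+.5)*4.6; cv2.drawMarker(a,tuple(int(v) for v in u),(0,0,255) if l else (255,0,255),0,12,1)
cv2.imwrite("pics/c4.png",a); print(bot.get_obs())
```

```text
{'t': 5.3333, 'q': array([ 0.05738485,  0.5302853 ,  0.61938905,  1.82923224, -0.3848591 ,
        0.90096039,  0.82454263]), 'joint_vel': array([ 0.00425425,  0.00261109, -0.00080116,  0.00388226, -0.00136329,
       -0.00277633,  0.00228852]), 'joint_torque': array([-1.44715458e-01, -5.01551950e+01,  9.90736932e+00, -2.27364832e+01,
        6.28050198e-03,  8.48433876e-03, -5.63603404e-03]), 'eef_pos': array([ 0.49960418, -0.35112295,  0.11656315]), 'tool_rot': array([-0.49298308,  0.49206573, -0.50632844,  0.50839996]), 'contact_force': array([-0.42255495, -0.57027399,  0.03586886]), 'torque': array([-0.01450853,  0.00297814, -0.03608244]), 'gripper_width': 0.9954784715504819}
```

View pics/c4.png

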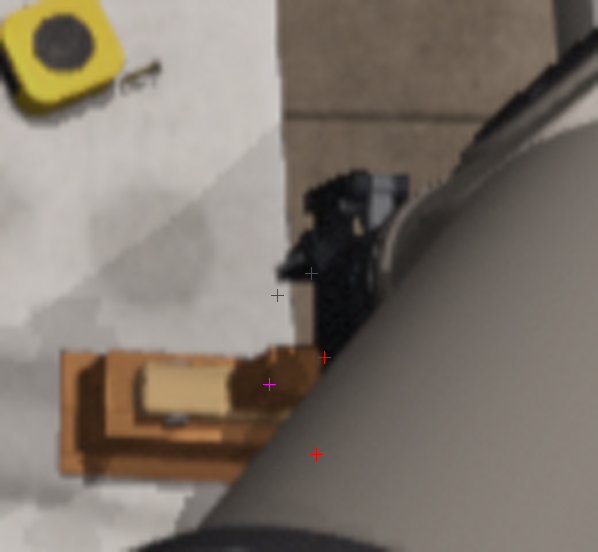

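Both views show the fingers about 25 mm higher than the reported TCP implies: the left tip is at scene crop (258,370) against an expected (259,438). A TCP of z ≈ 0.098 is safe either way, so I'll descend, close lightly and look.

```bash
python3 -m crank '[{"linear":[0,0.006,0],"dr":[0,0,0],"hand":1},{"linear":[0,0.012,0],"dr":[0,0,0],"hand":1},{"linear":[0,0.017,0],"dr":[0,0,0],"hand":1},{"linear":[0,0.017,0],"dr":[0,0,0],"hand":1},{"linear":[0,0.017,0],"dr":[0,0,0],"hand":0.2},{"linear":[0,0.017,0],"dr":[0,0,0],"hand":-0.2},{"linear":[0,0.017,0],"dr":[0,0,0],"hand":-0.2},{"linear":[0,0.017,0],"dr":[0,0,0],"hand":-0.2}]' 25
python3 - <<'E'
from h import *
im=bot.read_camera("scene"); x0,y0=345,175
a=cv2.resize(im[y0:y0+90,x0:x0+110],None,fx=6,fy=6,interpolation=cv2.INTER_CUBIC)
p,R=bot.get_obs()["eef_pos"],rot().as_matrix()
for l,w in((0,0),(-.006,.017),(-.006,-.017),(-.073,0)):
    u=(proj("scene",p+R[:,1]*l+R[:,2]*w)-[x0,y0]+.5)*6; cv2.drawMarker(a,tuple(int(v) for v in u),(0,0,255) if l else (255,0,255),0,12,1)
cv2.imwrite("pics/c5.png",a)
E
```

```text
t: 6.0
eef_pos: [0.4984, -0.351, 0.0979]
tool_rot: [-0.492, 0.492, -0.507, 0.508]
contact_force: [-0.8, 0.1, -0.6]
gripper_width: 0.456
```

View pics/c5.png

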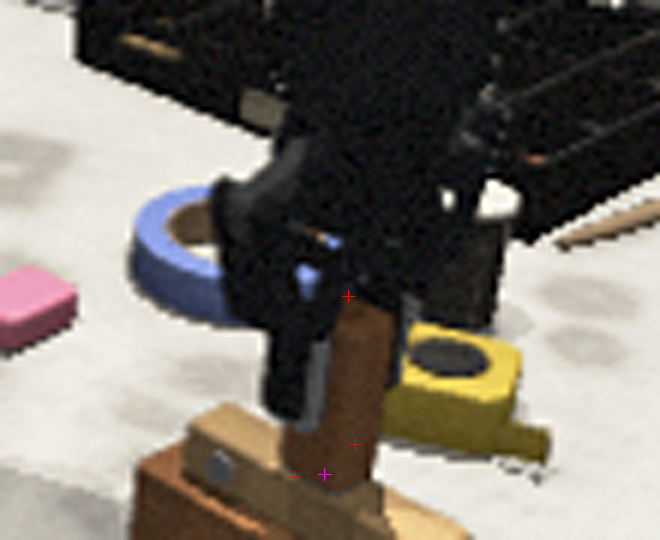

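```bash
python3 -m crank '[{"linear":[0,0,0],"dr":[0,0,0],"hand":-1},{"linear":[0,0,0],"dr":[0,0,0],"hand":-1},{"linear":[0,0,0],"dr":[0,0,0],"hand":-1},{"linear":[0,0,0],"dr":[0,0,0],"hand":-1},{"linear":[0,0,0],"dr":[0,0,0],"hand":-1},{"linear":[0,0,0],"dr":[0,0,0],"hand":-1}]' 80; python3 go.py 0.4985 -0.35 0.1 -0.03
```

```text
t: 6.55
eef_pos: [0.4985, -0.3509, 0.0979]
tool_rot: [-0.492, 0.492, -0.507, 0.508]
contact_force: [-0.4, 0.6, 3.5]
gripper_width: 0.269
lin [-0.0009 -0.0021 -0.    ] dr [-0.02 -0.02  0.  ] t 6.55 F [-0.39  0.6   3.47] w 0.269 p [ 0.4985 -0.3509  0.0979]
```

```bash
python3 -m crank '[{"linear":[0,-0.01,0],"dr":[0,0,0],"hand":-1},{"linear":[0,-0.03,0],"dr":[0,0,0],"hand":-1},{"linear":[0,-0.06,0],"dr":[0,0,0],"hand":-1},{"linear":[0,-0.1,0],"dr":[0,0,0],"hand":-1},{"linear":[0,-0.14,0],"dr":[0,0,0],"hand":-1},{"linear":[0,-0.17,0],"dr":[0,0,0],"hand":-1},{"linear":[0,-0.17,0],"dr":[0,0,0],"hand":-1},{"linear":[0,-0.17,0],"dr":[0,0,0],"hand":-1}]'
python3 - <<'E'
from h import *
a=bot.read_camera("scene")[120:310,290:500]; cv2.imwrite("pics/c6.png",cv2.resize(a,None,fx=3,fy=3,interpolation=2))
o=bot.get_obs(); print(o["eef_pos"],o["contact_force"],o["t"],o["gripper_width"])
# plan: tray frame targets -> world
x,y,w=.5643,.1111,.092
for tx in(.055,.002,-.062): print(tx,x+tx*np.cos(w),y+tx*np.sin(w))
E
```

```text
t: 7.22
eef_pos: [0.4987, -0.3513, 0.2694]
tool_rot: [-0.493, 0.492, -0.507, 0.509]
contact_force: [0.5, 1.0, -2.6]
gripper_width: 0.274
[ 0.49789836 -0.35031353  0.26737096] [-0.61660414 -0.39668122 -2.75411598] 7.2667 0.2699280001645538
0.055 0.619067404127075 0.1161528650468483
0.002 0.5662915419682573 0.11128374054715813
-0.062 0.5025621989840247 0.10540404303809829
```

View pics/c6.png

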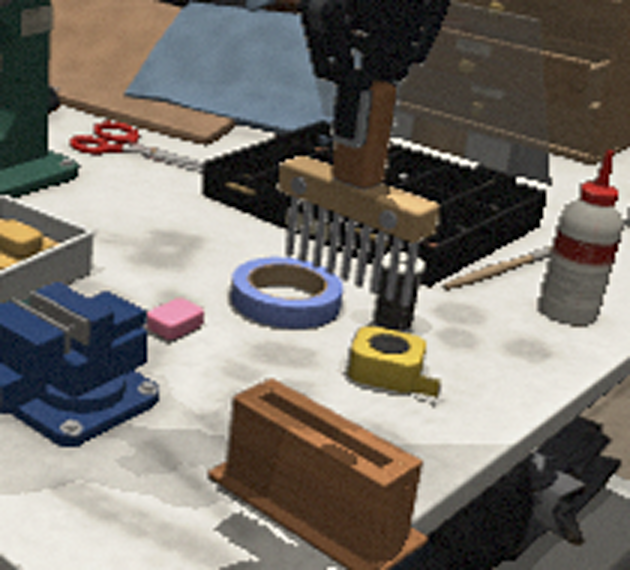

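The rake hangs upright in the grip, tines at crop (285–415, 200–300). I'll carry it over behind the heap.

```bash
python3 go.py 0.621 0.116 0.25 0.092
```

```text
lin [-0.4698  0.0177  0.1089] dr [ 0.01 -7.01 -0.05] t 7.27 F [-0.62 -0.4  -2.75] w 0.27 p [ 0.4979 -0.3503  0.2674]
```

```bash
python3 -m crank '[{"linear":[-0.47,0,0.109],"dr":[0,-7,0],"hand":-1},{"linear":[-0.47,0,0.109],"dr":[0,-7,0],"hand":-1},{"linear":[-0.47,0,0.109],"dr":[0,-7,0],"hand":-1},{"linear":[-0.47,0,0.109],"dr":[0,-7,0],"hand":-1},{"linear":[-0.47,0,0.109],"dr":[0,-7,0],"hand":-1},{"linear":[-0.47,0,0.109],"dr":[0,-7,0],"hand":-1},{"linear":[-0.47,0,0.109],"dr":[0,-7,0],"hand":-1},{"linear":[-0.47,0,0.109],"dr":[0,-7,0],"hand":-1},{"linear":[-0.47,0,0.109],"dr":[0,-7,0],"hand":-1},{"linear":[-0.47,0,0.109],"dr":[0,-7,0],"hand":-1}]'; python3 go.py 0.621 0.116 0.22 0.092
```

```text
t: 8.1
eef_pos: [0.6032, 0.0541, 0.2652]
tool_rot: [-0.521, 0.524, -0.477, 0.476]
contact_force: [0.7, -0.3, -2.6]
gripper_width: 0.27
lin [-0.06    0.0451  0.0236] dr [0.26 0.   0.02] t 8.1 F [ 0.75 -0.28 -2.62] w 0.27 p [0.6032 0.0541 0.2652]
```

```bash
python3 -m crank '[{"linear":[-0.059,0.02,0.0236],"dr":[0,0,0],"hand":-1},{"linear":[-0.059,0.04,0.0236],"dr":[0,0,0],"hand":-1},{"linear":[-0.059,0.07,0.0236],"dr":[0,0,0],"hand":-1},{"linear":[-0.059,0.095,0.0236],"dr":[0,0,0],"hand":-1},{"linear":[-0.059,0.095,0.0236],"dr":[0,0,0],"hand":-1},{"linear":[-0.059,0.095,0.0236],"dr":[0,0,0],"hand":-1}]'; python3 go.py 0.621 0.116 0.15 0.092
python3 - <<'E'
from h import *
b=bot.read_camera("scene")[140:235,235:345]; a=bot.read_camera("top")[120:240,180:300]; print(bot.get_obs()["contact_force"])
cv2.imwrite("pics/c7.png",np.hstack([cv2.resize(a,(400,400),interpolation=2),cv2.resize(b,(400,345),interpolation=2)[:400] if 0 else cv2.copyMakeBorder(cv2.resize(b,(400,345),interpolation=2),0,55,0,0,0)]))
E
```

```text
t: 8.6
eef_pos: [0.6205, 0.1123, 0.17]
tool_rot: [-0.52, 0.524, -0.478, 0.476]
contact_force: [-0.2, -0.1, -1.7]
gripper_width: 0.272
lin [-0.0037  0.02    0.0009] dr [ 0.36 -0.03  0.1 ] t 8.6 F [-0.15 -0.13 -1.69] w 0.272 p [0.6205 0.1123 0.17  ]
[-0.18653447  0.16924393 -2.25406362]
```

View pics/c7.png

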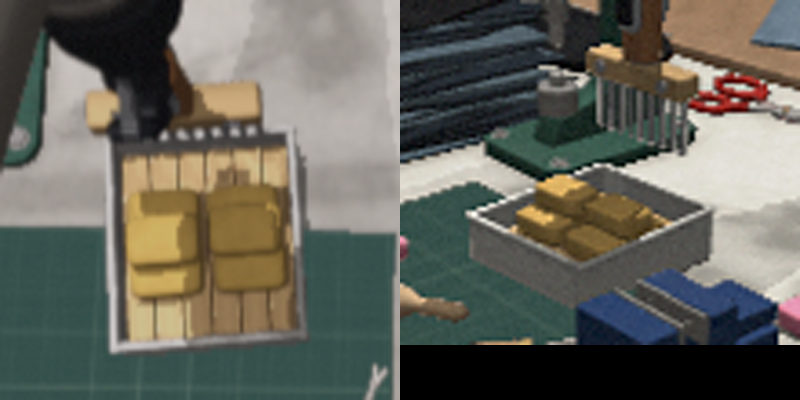

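Run:
```python
from h import *
o=bot.get_obs(); p=o["eef_pos"]; R=rot().as_matrix(); xh=R[:,0]
for dz in(.064,.074,.084,):
  for k in(-.05,.05): 
    X=p+[0,0,-dz]+xh*k; print(dz,k,"top",(proj("top",X)-[180,120])*3.333,"scene",(proj("scene",X)-[235,140])*3.636+[400,0])
for k in(-.056,.056):
    X=p+[0,0,-.024]+xh*k+R[:,2]*-.013; print("headbot near edge",k,(proj("top",X)-[180,120])*3.333,(proj("scene",X)-[235,140])*3.636+[400,0])
```

```text
0.064 -0.05 top [114.85769388 134.8203865 ] scene [601.62488227 110.62377708]
0.064 0.05 top [259.61252497 124.48994706] scene [685.07910984 140.73961125]
0.074 -0.05 top [118.26722219 139.21684067] scene [601.67223714 121.16964257]
0.074 0.05 top [261.40479507 128.97784829] scene [684.82926392 151.71643274]
0.084 -0.05 top [121.60183589 143.51669537] scene [601.71926962 131.64371133]
0.084 0.05 top [263.15788638 133.36764458] scene [684.5812056  162.61471716]
headbot near edge -0.056 [ 91.8962085  135.65408924] [585.92503639  69.51865852]
headbot near edge 0.056 [262.16724093 123.507626  ] [680.85851494 101.68861719]
```

```bash
python3 -m crank '[{"linear":[-0.003,0.02,0.001],"dr":[0.3,0,0.1],"hand":-1},{"linear":[-0.003,0.04,0.001],"dr":[0.3,0,0.1],"hand":-1},{"linear":[-0.003,0.05,0.001],"dr":[0.3,0,0.1],"hand":-1},{"linear":[-0.003,0.056,0.001],"dr":[0.3,0,0.1],"hand":-1},{"linear":[-0.003,0.056,0.001],"dr":[0.3,0,0.1],"hand":-1},{"linear":[-0.003,0.056,0.001],"dr":[0.3,0,0.1],"hand":-1}]'; python3 go.py 0.621 0.116 0.098 0.092
```

```text
t: 9.2
eef_pos: [0.6243, 0.1158, 0.1178]
tool_rot: [0.524, -0.52, 0.476, -0.478]
contact_force: [0.6, -0.0, -3.2]
gripper_width: 0.269
lin [-0.0004  0.0197 -0.0034] dr [-0.38 -0.04 -0.11] t 9.2 F [ 0.61 -0.   -3.2 ] w 0.269 p [0.6243 0.1158 0.1178]
```

```bash
python3 -m crank '[{"linear":[0,0.001,0],"dr":[0,0,0],"hand":-1},{"linear":[0,0.002,0],"dr":[0,0,0],"hand":-1},{"linear":[0,0.003,0],"dr":[0,0,0],"hand":-1},{"linear":[0,0.004,0],"dr":[0,0,0],"hand":-1},{"linear":[0,0.005,0],"dr":[0,0,0],"hand":-1},{"linear":[0,0.005,0],"dr":[0,0,0],"hand":-1}]'; python3 go.py 0.621 0.116 0.098 0.092
```

```text
t: 9.7
eef_pos: [0.6234, 0.1161, 0.1115]
tool_rot: [0.524, -0.521, 0.476, -0.477]
contact_force: [-0.6, -0.1, -2.2]
gripper_width: 0.27
lin [-0.0001  0.0135 -0.0025] dr [-0.28 -0.01 -0.1 ] t 9.7 F [-0.57 -0.14 -2.16] w 0.27 p [0.6234 0.1161 0.1115]
```

```bash
python3 -m crank '[{"linear":[0,0.002,-0.001],"dr":[0,0,0],"hand":-1},{"linear":[0,0.003,-0.002],"dr":[0,0,0],"hand":-1},{"linear":[0,0.004,-0.002],"dr":[0,0,0],"hand":-1},{"linear":[0,0.005,-0.002],"dr":[0,0,0],"hand":-1},{"linear":[0,0.005,-0.002],"dr":[0,0,0],"hand":-1}]'
```

```text
t: 10.12
eef_pos: [0.6215, 0.1159, 0.1064]
tool_rot: [0.524, -0.521, 0.476, -0.477]
contact_force: [-0.5, -0.4, -2.2]
gripper_width: 0.275
```

```bash
python3 -m crank '[{"linear":[0,0.001,0],"dr":[0,0,0],"hand":-1},{"linear":[0,0.002,0],"dr":[0,0,0],"hand":-1},{"linear":[0,0.003,0],"dr":[0,0,0],"hand":-1},{"linear":[0,0.003,0],"dr":[0,0,0],"hand":-1}]'
```

```text
t: 10.45
eef_pos: [0.6215, 0.1159, 0.1034]
tool_rot: [0.524, -0.521, 0.476, -0.477]
contact_force: [0.2, -0.5, -1.9]
gripper_width: 0.27
```

```bash
python3 -m crank '[{"linear":[0,0.001,0],"dr":[0,0,0],"hand":-1},{"linear":[0,0.002,0],"dr":[0,0,0],"hand":-1},{"linear":[0,0.003,0],"dr":[0,0,0],"hand":-1},{"linear":[0,0.003,0],"dr":[0,0,0],"hand":-1}]'
```

```text
t: 10.78
eef_pos: [0.6214, 0.1159, 0.1004]
tool_rot: [0.524, -0.521, 0.476, -0.477]
contact_force: [-0.2, 1.5, -3.1]
gripper_width: 0.268
```

```bash
python3 -m crank '[{"linear":[0,0.001,0],"dr":[0,0,0],"hand":-1},{"linear":[0,0.002,0],"dr":[0,0,0],"hand":-1},{"linear":[0,0.002,0],"dr":[0,0,0],"hand":-1}]'
```

```text
t: 11.03
eef_pos: [0.6215, 0.1159, 0.0984]
tool_rot: [0.524, -0.521, 0.476, -0.477]
contact_force: [0.1, -0.1, -2.3]
gripper_width: 0.271
```

```bash
python3 -m crank '[{"linear":[0,0.001,0],"dr":[0,0,0],"hand":-1},{"linear":[0,0.002,0],"dr":[0,0,0],"hand":-1},{"linear":[0,0.002,0],"dr":[0,0,0],"hand":-1}]'
```

```text
t: 11.28
eef_pos: [0.6217, 0.1159, 0.0965]
tool_rot: [0.524, -0.521, 0.476, -0.477]
contact_force: [0.3, 0.1, -1.3]
gripper_width: 0.27
```

```bash
python3 -m crank '[{"linear":[0,0.001,0],"dr":[0,0,0],"hand":-1},{"linear":[0,0.0015,0],"dr":[0,0,0],"hand":-1},{"linear":[0,0.0015,0],"dr":[0,0,0],"hand":-1}]'
```

```text
t: 11.53
eef_pos: [0.6218, 0.1159, 0.0955]
tool_rot: [0.524, -0.52, 0.476, -0.477]
contact_force: [-0.6, 0.1, 2.3]
gripper_width: 0.271
```

```bash
python3 -c "
from h import *
o=bot.get_obs();R=rot().as_matrix();print(R.round(4),o['contact_force'],o['t'])"
```

```text
[[ 0.0916  0.0053  0.9958]
 [-0.9958  0.0025  0.0916]
 [-0.002  -1.      0.0055]] [-0.62663319  0.09302708  2.25391984] 11.5333
```

```bash
python3 -m crank '[{"linear":[0,0,-0.003],"dr":[0,0,0],"hand":-1},{"linear":[0,0,-0.006],"dr":[0,0,0],"hand":-1},{"linear":[0,0,-0.009],"dr":[0,0,0],"hand":-1},{"linear":[0,-0.0001,-0.012],"dr":[0,0,0],"hand":-1},{"linear":[0,-0.0001,-0.015],"dr":[0,0,0],"hand":-1},{"linear":[0,-0.0001,-0.018],"dr":[0,0,0],"hand":-1}]'; python3 go.py 0.5663 0.1113 0.0955 0.092
```

```text
t: 12.03
eef_pos: [0.6039, 0.1143, 0.0955]
tool_rot: [0.525, -0.52, 0.475, -0.478]
contact_force: [2.8, 0.7, 1.8]
gripper_width: 0.274
lin [-0.0005 -0.0002 -0.0377] dr [-0.37 -0.01 -0.11] t 12.03 F [2.78 0.74 1.77] w 0.274 p [0.6039 0.1143 0.0955]
```

```bash
python3 -m crank '[{"linear":[0,0,-0.003],"dr":[0,0,0],"hand":-1},{"linear":[0,0,-0.006],"dr":[0,0,0],"hand":-1},{"linear":[0,0,-0.009],"dr":[0,0,0],"hand":-1},{"linear":[0,0,-0.012],"dr":[0,0,0],"hand":-1},{"linear":[0,0,-0.015],"dr":[0,0,0],"hand":-1},{"linear":[0,0,-0.018],"dr":[0,0,0],"hand":-1},{"linear":[0,0,-0.021],"dr":[0,0,0],"hand":-1},{"linear":[0,0,-0.024],"dr":[0,0,0],"hand":-1},{"linear":[0,0,-0.027],"dr":[0,0,0],"hand":-1}]'; python3 go.py 0.5663 0.1113 0.0955 0.092
```

```text
t: 12.78
eef_pos: [0.5768, 0.1118, 0.0952]
tool_rot: [0.524, -0.52, 0.476, -0.477]
contact_force: [4.1, 0.3, 3.6]
gripper_width: 0.27
lin [-0.0005 -0.0004 -0.0105] dr [-0.34 -0.01 -0.1 ] t 12.78 F [4.13 0.34 3.63] w 0.27 p [0.5768 0.1118 0.0952]
```

```bash
python3 -m crank '[{"linear":[0,-0.0002,-0.003],"dr":[0,0,0],"hand":-1},{"linear":[0,-0.0003,-0.005],"dr":[0,0,0],"hand":-1},{"linear":[0,-0.0003,-0.007],"dr":[0,0,0],"hand":-1},{"linear":[0,-0.0003,-0.009],"dr":[0,0,0],"hand":-1},{"linear":[0,-0.0003,-0.009],"dr":[0,0,0],"hand":-1}]'; python3 go.py 0.5663 0.1113 0.0955 0.092
```

```text
t: 13.2
eef_pos: [0.5672, 0.1109, 0.0952]
tool_rot: [0.524, -0.521, 0.476, -0.477]
contact_force: [2.4, -0.0, 3.7]
gripper_width: 0.268
lin [-0.0005 -0.0003 -0.0008] dr [-0.24 -0.01 -0.1 ] t 13.2 F [ 2.45 -0.01  3.68] w 0.268 p [0.5672 0.1109 0.0952]
```

```bash
python3 -m crank '[{"linear":[0,-0.0001,-0.001],"dr":[0,0,0],"hand":-1},{"linear":[0,-0.0002,-0.002],"dr":[0,0,0],"hand":-1},{"linear":[0,-0.0002,-0.002],"dr":[0,0,0],"hand":-1}]'; python3 -m crank '[{"linear":[0,-0.0001,-0.001],"dr":[0,0,0],"hand":-1},{"linear":[0,-0.0001,-0.0015],"dr":[0,0,0],"hand":-1},{"linear":[0,-0.0001,-0.0015],"dr":[0,0,0],"hand":-1}]'
python3 - <<'E'
from h import *
b=bot.read_camera("scene")[160:235,245:335]; a=bot.read_camera("top")[140:240,190:290]
cv2.imwrite("pics/c8.png",np.hstack([cv2.resize(a,(400,400),interpolation=2),cv2.copyMakeBorder(cv2.resize(b,(400,333),interpolation=2),0,67,0,0,0)]))
E
```

```text
t: 13.45
eef_pos: [0.5655, 0.1107, 0.0953]
tool_rot: [0.524, -0.521, 0.476, -0.477]
contact_force: [3.1, 0.5, 2.0]
gripper_width: 0.271
t: 13.7
eef_pos: [0.564, 0.1106, 0.0954]
tool_rot: [0.524, -0.521, 0.476, -0.477]
contact_force: [3.3, 1.8, 1.6]
gripper_width: 0.271
```

View pics/c8.png

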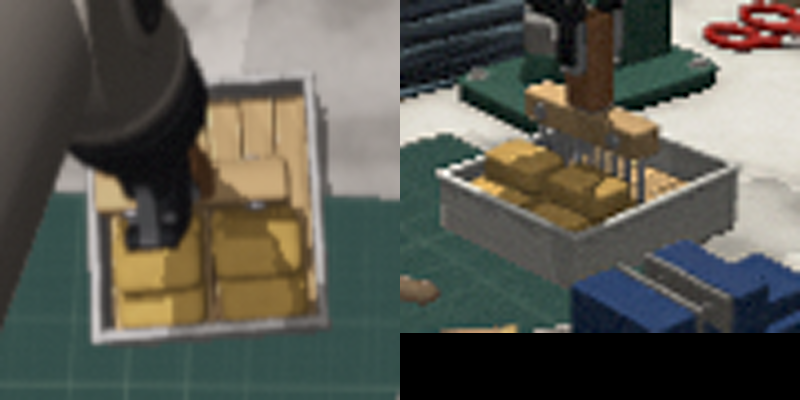

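```bash
python3 -m crank '[{"linear":[0,0,-0.001],"dr":[0,0,0],"hand":-1},{"linear":[0,0,-0.0015],"dr":[0,0,0],"hand":-1},{"linear":[0,0,-0.0015],"dr":[0,0,0],"hand":-1}]'; python3 -m crank '[{"linear":[0,0,-0.001],"dr":[0,0,0],"hand":-1},{"linear":[0,0,-0.0015],"dr":[0,0,0],"hand":-1},{"linear":[0,0,-0.0015],"dr":[0,0,0],"hand":-1}]'
```

```text
t: 14.05
eef_pos: [0.5627, 0.1104, 0.0955]
tool_rot: [0.524, -0.521, 0.476, -0.477]
contact_force: [2.9, 0.3, 1.5]
gripper_width: 0.274
t: 14.3
eef_pos: [0.5622, 0.1104, 0.0956]
tool_rot: [0.525, -0.52, 0.475, -0.478]
contact_force: [5.9, -0.2, -1.9]
gripper_width: 0.269
```

```bash
python3 -m crank '[{"linear":[0,0.0006,0],"dr":[0,0,0],"hand":-1},{"linear":[0,0.0006,-0.001],"dr":[0,0,0],"hand":-1},{"linear":[0,0.0006,-0.001],"dr":[0,0,0],"hand":-1}]'
```

```text
t: 14.55
eef_pos: [0.5621, 0.1104, 0.0956]
tool_rot: [0.525, -0.52, 0.475, -0.478]
contact_force: [6.2, 0.5, 0.4]
gripper_width: 0.269
```

```bash
python3 -m crank '[{"linear":[0,0.0003,-0.001],"dr":[0,0,0],"hand":-1},{"linear":[0,0.0003,-0.002],"dr":[0,0,0],"hand":-1},{"linear":[0,0.0003,-0.002],"dr":[0,0,0],"hand":-1}]'; python3 -c "
from h import *
o=bot.get_obs();print(o['torque'],rot().as_matrix()[:,1:].round(4))"
```

```text
t: 14.8
eef_pos: [0.5616, 0.1104, 0.0956]
tool_rot: [0.526, -0.519, 0.474, -0.479]
contact_force: [10.0, 1.6, -1.6]
gripper_width: 0.27
[ 0.1332611  -2.92281708 -0.01483766] [[ 0.0119  0.9957]
 [ 0.0029  0.0915]
 [-0.9999  0.0121]]
```

Heap seated: the pull stalls at about 10 N. I'll back off, lift and go over to the near side.

```bash
python3 -m crank '[{"linear":[0,0,0.006],"dr":[0,0,0],"hand":-1},{"linear":[0,-0.005,0.011],"dr":[0,0,0],"hand":-1},{"linear":[0,-0.02,0.011],"dr":[0,0,0],"hand":-1},{"linear":[0,-0.04,0.011],"dr":[0,0,0],"hand":-1},{"linear":[0,-0.06,0.011],"dr":[0,0,0],"hand":-1},{"linear":[0,-0.075,0.011],"dr":[0,0,0],"hand":-1},{"linear":[0,-0.075,0.011],"dr":[0,0,0],"hand":-1}]'; python3 go.py 0.4948 0.1047 0.169 0.092
```

```text
t: 15.38
eef_pos: [0.5693, 0.1109, 0.1717]
tool_rot: [0.525, -0.52, 0.476, -0.477]
contact_force: [0.8, -0.8, -2.7]
gripper_width: 0.27
lin [-0.0006  0.0023 -0.0748] dr [-0.36 -0.03 -0.15] t 15.38 F [ 0.75 -0.8  -2.66] w 0.27 p [0.5693 0.1109 0.1717]
```

```bash
python3 -m crank '[{"linear":[0,0,-0.025],"dr":[-0.3,0,0],"hand":-1},{"linear":[0,0,-0.05],"dr":[-0.3,0,0],"hand":-1},{"linear":[0,0,-0.07],"dr":[-0.3,0,0],"hand":-1},{"linear":[-0.0005,0,-0.075],"dr":[-0.3,0,0],"hand":-1},{"linear":[-0.0005,0,-0.075],"dr":[-0.3,0,0],"hand":-1},{"linear":[-0.0005,0,-0.075],"dr":[-0.3,0,0],"hand":-1}]'; python3 go.py 0.4948 0.1047 0.1217 0.092
python3 - <<'E'
from h import *
b=bot.read_camera("scene")[160:235,245:335]; a=bot.read_camera("top")[140:240,190:290]
p=bot.get_obs()["eef_pos"]; R=rot().as_matrix()
A=cv2.resize(a,(400,400),interpolation=2)
# where tines would be once lowered to tip z=.047 (magenta), and near bed edge at tx=-.075 with tray shifted -.0038
for k in(-.05,.05):
    for sgn in(-.003,.003):
        X=np.array([p[0],p[1],.047])+R[:,0]*k+R[:,2]*sgn; u=(proj("top",X)-[190,140]+.5)*4; cv2.circle(A,tuple(int(v) for v in u),2,(255,0,255),-1)
cv2.imwrite("pics/c9.png",np.hstack([A,cv2.copyMakeBorder(cv2.resize(b,(400,333),interpolation=2),0,67,0,0,0)]))
E
```

```text
t: 15.88
eef_pos: [0.494, 0.1047, 0.1688]
tool_rot: [0.523, -0.522, 0.477, -0.476]
contact_force: [0.4, 0.6, -2.1]
gripper_width: 0.275
lin [0.0002 0.0471 0.0008] dr [ 0.05  0.02 -0.09] t 15.88 F [ 0.43  0.6  -2.09] w 0.275 p [0.494  0.1047 0.1688]
```

View pics/c9.png

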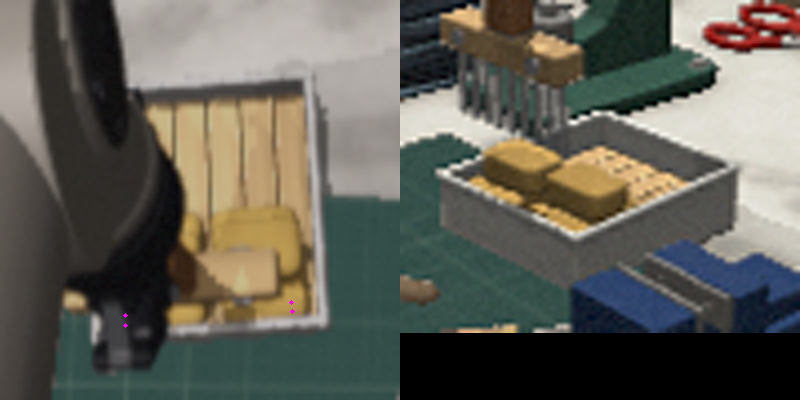

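Picture 11 shows the upper cakes still stacked, with the near edge at about rows 275–292. The projected tine spots (rows 302–325) fall between those edges and the rim at rows 317–328, so I can lower.

```bash
python3 -m crank '[{"linear":[0,0.01,0.0025],"dr":[0,0,0],"hand":-1},{"linear":[0,0.022,0.0025],"dr":[0,0,0],"hand":-1},{"linear":[0,0.032,0.0025],"dr":[0,0,0],"hand":-1},{"linear":[0,0.04,0.0025],"dr":[0,0,0],"hand":-1},{"linear":[0,0.044,0.0025],"dr":[0,0,0],"hand":-1},{"linear":[0,0.0465,0.0025],"dr":[0,0,0],"hand":-1},{"linear":[0,0.0465,0.0025],"dr":[0,0,0],"hand":-1}]'; python3 go.py 0.57 0.1116 0.1217 0.092
```

```text
t: 16.57
eef_pos: [0.4966, 0.1047, 0.1223]
tool_rot: [0.523, -0.522, 0.477, -0.476]
contact_force: [-0.3, -0.4, -2.7]
gripper_width: 0.271
lin [-0.0002  0.0005  0.0737] dr [ 0.04 -0.02 -0.08] t 16.57 F [-0.28 -0.38 -2.71] w 0.271 p [0.4966 0.1047 0.1223]
```

```bash
python3 -m crank '[{"linear":[0,0,0.003],"dr":[0,0,0],"hand":-1},{"linear":[0,0,0.006],"dr":[0,0,0],"hand":-1},{"linear":[0,0,0.009],"dr":[0,0,0],"hand":-1},{"linear":[0,0,0.012],"dr":[0,0,0],"hand":-1},{"linear":[0,0,0.015],"dr":[0,0,0],"hand":-1},{"linear":[0,0,0.018],"dr":[0,0,0],"hand":-1},{"linear":[0,0,0.021],"dr":[0,0,0],"hand":-1},{"linear":[0,0,0.024],"dr":[0,0,0],"hand":-1},{"linear":[0,0,0.027],"dr":[0,0,0],"hand":-1},{"linear":[0,0,0.03],"dr":[0,0,0],"hand":-1}]'; python3 go.py 0.57 0.1116 0.1223 0.092
```

```text
t: 17.4
eef_pos: [0.5269, 0.1076, 0.1227]
tool_rot: [0.523, -0.522, 0.477, -0.476]
contact_force: [-0.9, 0.2, -2.1]
gripper_width: 0.275
lin [-0.      0.0004  0.0433] dr [ 0.01 -0.01 -0.1 ] t 17.4 F [-0.9   0.17 -2.08] w 0.275 p [0.5269 0.1076 0.1227]
```

```bash
python3 -m crank '[{"linear":[0,0,0.003],"dr":[0,0,0],"hand":-1},{"linear":[0,0,0.006],"dr":[0,0,0],"hand":-1},{"linear":[0,0,0.009],"dr":[0,0,0],"hand":-1},{"linear":[0,0,0.012],"dr":[0,0,0],"hand":-1},{"linear":[0,0,0.015],"dr":[0,0,0],"hand":-1},{"linear":[0,0,0.018],"dr":[0,0,0],"hand":-1},{"linear":[0,0,0.021],"dr":[0,0,0],"hand":-1},{"linear":[0,0,0.024],"dr":[0,0,0],"hand":-1},{"linear":[0,0,0.027],"dr":[0,0,0],"hand":-1},{"linear":[0,0,0.03],"dr":[0,0,0],"hand":-1}]'; python3 go.py 0.57 0.1116 0.1223 0.092
```

```text
t: 18.23
eef_pos: [0.5568, 0.1103, 0.1228]
tool_rot: [0.523, -0.522, 0.477, -0.476]
contact_force: [-0.1, -1.1, -2.4]
gripper_width: 0.268
lin [-0.      0.0005  0.0132] dr [-0.01 -0.01 -0.1 ] t 18.23 F [-0.13 -1.07 -2.37] w 0.268 p [0.5568 0.1103 0.1228]
```

```bash
python3 -m crank '[{"linear":[0,0,0.003],"dr":[0,0,0],"hand":-1},{"linear":[0,0,0.006],"dr":[0,0,0],"hand":-1},{"linear":[0,0,0.009],"dr":[0,0,0],"hand":-1},{"linear":[0,0,0.012],"dr":[0,0,0],"hand":-1},{"linear":[0,0,0.014],"dr":[0,0,0],"hand":-1},{"linear":[0,0,0.016],"dr":[0,0,0],"hand":-1},{"linear":[0,0,0.016],"dr":[0,0,0],"hand":-1}]'
python3 - <<'E'
from h import *
b=bot.read_camera("scene"); a=bot.read_camera("top")
for n in("top","scene"): print(n,[(np.round(r["xy"]),round(r["score"],2)) for r in bot.place_of(n,"cake_0_mid")])
a=a[140:240,190:290]; b=b[160:235,245:335]
cv2.imwrite("pics/c10.png",np.hstack([cv2.resize(a,(400,400),interpolation=2),cv2.copyMakeBorder(cv2.resize(b,(400,333),interpolation=2),0,67,0,0,0)]))
o=bot.get_obs();print(o["contact_force"],o["eef_pos"],o["t"])
E
```

```text
t: 18.82
eef_pos: [0.5728, 0.1118, 0.1228]
tool_rot: [0.523, -0.522, 0.477, -0.476]
contact_force: [0.2, -0.8, -1.7]
gripper_width: 0.271
top [(array([191., 255.]), 0.69), (array([324., 171.]), 0.53)]
scene [(array([347., 223.]), 0.62), (array([229., 205.]), 0.61), (array([282., 211.]), 0.59)]
[-0.35314888  0.21412384 -2.370964  ] [0.57225208 0.11179156 0.12276013] 19.0167
```

View pics/c10.png

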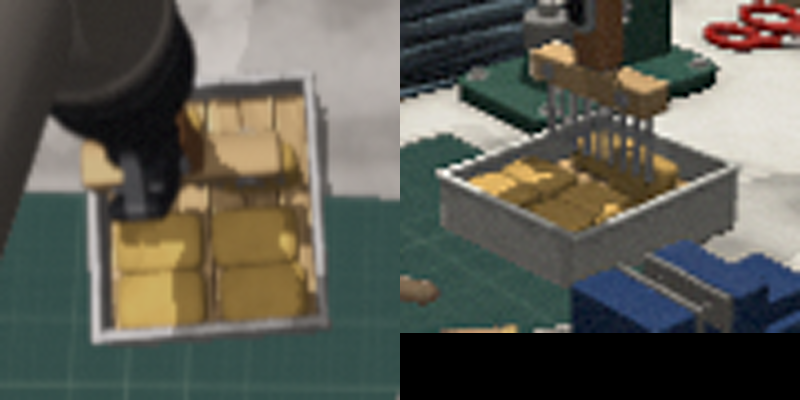

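Four lower cakes are flat at the near end (crop rows 210–325). Slats show at row 195, and the upper pair lies beyond. I'll lift, carry the rake clear, then look at the unobstructed tray.

```bash
python3 -m crank '[{"linear":[0,-0.02,0],"dr":[0,0,0],"hand":-1},{"linear":[0,-0.06,0],"dr":[0,0,0],"hand":-1},{"linear":[0,-0.1,0],"dr":[0,0,0],"hand":-1},{"linear":[0,-0.145,0],"dr":[0,0,0],"hand":-1},{"linear":[0.04,-0.145,-0.01],"dr":[0,7,0],"hand":-1},{"linear":[0.08,-0.145,-0.02],"dr":[0,7,0],"hand":-1},{"linear":[0.12,-0.145,-0.02],"dr":[0,7,0],"hand":-1},{"linear":[0.16,-0.145,-0.02],"dr":[0,7,0],"hand":-1},{"linear":[0.2,-0.145,-0.02],"dr":[0,7,0],"hand":-1},{"linear":[0.24,-0.145,-0.02],"dr":[0,7,0],"hand":-1}]'; python3 go.py 0.4985 -0.3509 0.2674 -0.03
python3 - <<'E'
from h import *
b=bot.read_camera("scene"); a=bot.read_camera("top")
a=a[140:240,190:290]; b=b[160:235,245:335]
cv2.imwrite("pics/c11.png",np.hstack([cv2.resize(a,(400,400),interpolation=2),cv2.copyMakeBorder(cv2.resize(b,(400,333),interpolation=2),0,67,0,0,0)]))
E
```

```text
t: 19.85
eef_pos: [0.5742, -0.1309, 0.2676]
tool_rot: [0.493, -0.492, 0.508, -0.507]
contact_force: [-0.1, 0.3, -2.6]
gripper_width: 0.27
lin [ 0.2221 -0.0003 -0.0691] dr [-0.02  0.   -0.14] t 19.85 F [-0.05  0.33 -2.65] w 0.27 p [ 0.5742 -0.1309  0.2676]
```

View pics/c11.png

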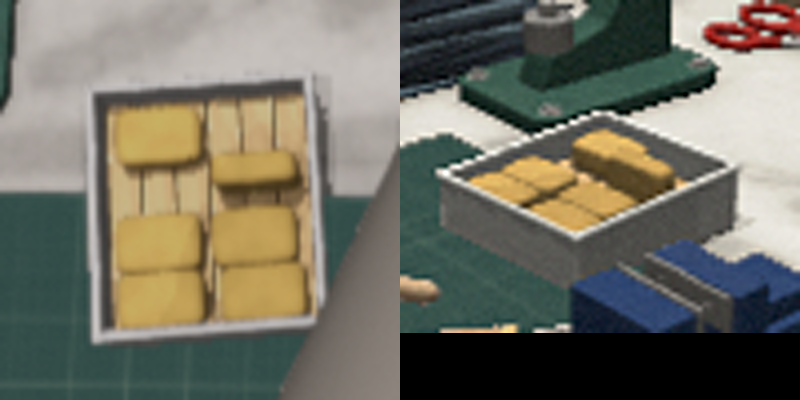

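Run:
```python
from h import *
w=.092;c,s=np.cos(w),np.sin(w)
def tr(u,v,z):
    X=ray("top",(190+u/4-.5,140+v/4-.5),z); d=X[:2]-[.5643,.1111]; return np.round([c*d[0]+s*d[1],-s*d[0]+c*d[1]],4)
for nm,u,v,z in(("stand far",257,150,.059),("stand near",257,187,.059),("stand l",214,170,.059),("stand r",300,168,.059),("L far",157,109,.042),("L near top",157,163,.042),("row2 R far top",255,207,.042),("row2 L far",157,214,.042),("row1 near R",262,320,.042),("wall far inner rim",205,92,.046),("wall near inner rim",205,328,.046)): print(nm,tr(u,v,z))
```

```text
stand far [ 0.0269 -0.036 ]
stand near [ 0.0037 -0.0348]
stand l [ 0.0164 -0.0095]
stand r [ 0.0135 -0.0614]
L far [0.0628 0.0263]
L near top [0.0282 0.0278]
row2 R far top [-0.0045 -0.0308]
row2 L far [-0.0041  0.0292]
row1 near R [-0.0752 -0.0311]
wall far inner rim [ 0.0703 -0.0044]
wall near inner rim [-0.0779  0.0028]
```

The last viewable picture shows five cakes flat, but the right upper cake is standing on edge at top crop (215–300, 150–187), spanning tray x ≈ 4–27 mm in picture terms. There are 44 mm free behind it, so I'll tip it over with a high push of the tines.

```bash
python3 go.py 0.5587 0.1066 0.17 0.092; cp pics/c11.png pics/ref.png
cat > prof.py <<'E'
from h import *
# cake rows along two tray-x lines (ty=+.028 left, -.033 right) and on the top picture, at height z
def prof(z=.042):
    im=bot.read_camera("top"); hsv=cv2.cvtColor(im,cv2.COLOR_BGR2HSV); w=.092;c,s=np.cos(w),np.sin(w)
    for ty in(.028,-.020,-.033,-.046):
        o=""
        for tx in np.arange(-.08,.074,.002):
            X=[.5643+tx*c-ty*s,.1111+tx*s+ty*c,z]; u,v=np.round(proj("top",X)).astype(int); h=hsv[v,u]
            o+="#" if h[1]>115 else "."
        print(f"{ty:+.3f}",o)
if __name__=="__main__": prof()
E
python3 prof.py
```

```text
lin [-0.2447  0.0975 -0.0248] dr [-0.05 -7.69  0.17] t 19.95 F [-0.14 -0.56 -2.07] w 0.271 p [ 0.5731 -0.1387  0.2682]
+0.028 ....##################################..............####################.....
-0.020 ...#####################################################.....................
-0.033 ....####################################..##############.....................
-0.046 ....#####################################################....................
```

```bash
python3 -m crank '[{"linear":[-0.04,0,-0.0248],"dr":[0,-7,0],"hand":-1},{"linear":[-0.08,0,-0.0248],"dr":[0,-7.6,0],"hand":-1},{"linear":[-0.12,0,-0.0248],"dr":[0,-7.6,0],"hand":-1},{"linear":[-0.16,0,-0.0248],"dr":[0,-7.6,0],"hand":-1},{"linear":[-0.2,0.0,-0.0248],"dr":[0,-7.6,0],"hand":-1},{"linear":[-0.235,0.03,-0.0248],"dr":[0,-7.6,0],"hand":-1},{"linear":[-0.245,0.06,-0.0248],"dr":[0,-7.6,0],"hand":-1},{"linear":[-0.245,0.095,-0.0248],"dr":[0,-7.6,0],"hand":-1},{"linear":[-0.245,0.095,-0.0248],"dr":[0,-7.6,0],"hand":-1}]'; python3 go.py 0.5587 0.1066 0.1267 0.092
```

```text
t: 20.75
eef_pos: [0.5516, 0.1189, 0.1665]
tool_rot: [-0.523, 0.529, -0.475, 0.47]
contact_force: [-1.5, -0.0, -2.9]
gripper_width: 0.273
lin [0.013  0.0398 0.0062] dr [0.66 0.89 0.02] t 20.75 F [-1.51 -0.03 -2.91] w 0.273 p [0.5516 0.1189 0.1665]
```

```bash
python3 -m crank '[{"linear":[0.013,0,0.0055],"dr":[0.6,0.9,0],"hand":-1},{"linear":[0.013,0.0,0.0055],"dr":[0.6,0.9,0],"hand":-1},{"linear":[0.013,0.0,0.0055],"dr":[0.6,0.9,0],"hand":-1}]'; python3 go.py 0.5587 0.1066 0.1267 0.092
```

```text
t: 21.0
eef_pos: [0.5657, 0.1023, 0.1752]
tool_rot: [0.525, -0.516, 0.476, -0.482]
contact_force: [-0.3, 0.2, -2.1]
gripper_width: 0.269
lin [-0.0047  0.0484 -0.0074] dr [-0.81 -0.52 -0.12] t 21.0 F [-0.32  0.2  -2.08] w 0.269 p [0.5657 0.1023 0.1752]
```

```bash
python3 -m crank '[{"linear":[-0.004,0,-0.007],"dr":[-0.7,-0.5,0],"hand":-1},{"linear":[-0.004,0,-0.007],"dr":[-0.7,-0.5,0],"hand":-1},{"linear":[-0.004,0,-0.007],"dr":[-0.7,-0.5,0],"hand":-1},{"linear":[-0.004,0,-0.007],"dr":[-0.7,-0.5,0],"hand":-1},{"linear":[-0.004,0,-0.007],"dr":[-0.7,-0.5,0],"hand":-1}]'; python3 go.py 0.5587 0.1066 0.1267 0.092
```

```text
t: 21.42
eef_pos: [0.5567, 0.1078, 0.173]
tool_rot: [0.523, -0.523, 0.476, -0.475]
contact_force: [0.3, -0.4, -2.1]
gripper_width: 0.268
lin [0.0014 0.0463 0.0019] dr [ 0.07  0.2  -0.12] t 21.42 F [ 0.33 -0.39 -2.07] w 0.268 p [0.5567 0.1078 0.173 ]
```

```bash
python3 -m crank '[{"linear":[0.001,0.015,0],"dr":[0,0.2,0],"hand":-1},{"linear":[0.001,0.03,0],"dr":[0,0.2,0],"hand":-1},{"linear":[0.001,0.04,0],"dr":[0,0.2,0],"hand":-1},{"linear":[0.001,0.0455,0],"dr":[0,0.2,0],"hand":-1},{"linear":[0.001,0.0455,0],"dr":[0,0.2,0],"hand":-1},{"linear":[0.001,0.0455,0],"dr":[0,0.2,0],"hand":-1}]'; python3 go.py 0.5587 0.1066 0.1267 0.092
```

```text
t: 21.92
eef_pos: [0.5568, 0.1066, 0.1273]
tool_rot: [-0.522, 0.522, -0.477, 0.476]
contact_force: [-0.3, 0.4, -1.9]
gripper_width: 0.273
lin [0.0001 0.0006 0.0019] dr [ 0.11 -0.02 -0.09] t 21.92 F [-0.32  0.4  -1.95] w 0.273 p [0.5568 0.1066 0.1273]
```

```bash
python3 -m crank '[{"linear":[0,0,0.003],"dr":[0,0,0],"hand":-1},{"linear":[0,0,0.006],"dr":[0,0,0],"hand":-1},{"linear":[0,0,0.009],"dr":[0,0,0],"hand":-1},{"linear":[0,0,0.012],"dr":[0,0,0],"hand":-1},{"linear":[0,0,0.015],"dr":[0,0,0],"hand":-1},{"linear":[0,0,0.018],"dr":[0,0,0],"hand":-1},{"linear":[0,0,0.021],"dr":[0,0,0],"hand":-1},{"linear":[0,0,0.024],"dr":[0,0,0],"hand":-1},{"linear":[0,0,0.027],"dr":[0,0,0],"hand":-1},{"linear":[0,0,0.029],"dr":[0,0,0],"hand":-1}]'; python3 go.py 0.5587 0.1066 0.1267 0.092; python3 prof.py
```

```text
t: 22.75
eef_pos: [0.586, 0.1093, 0.1272]
tool_rot: [0.522, -0.522, 0.477, -0.476]
contact_force: [0.4, -1.2, -1.5]
gripper_width: 0.27
lin [ 0.0002  0.0005 -0.0274] dr [ 0.09 -0.01 -0.1 ] t 22.75 F [ 0.39 -1.21 -1.48] w 0.27 p [0.586  0.1093 0.1272]
+0.028 ....###################################.....#................................
-0.020 ...#####################################.....###########.....................
-0.033 ....###################################......########........................
-0.046 ....#####################################################....................
```

```bash
python3 -m crank '[{"linear":[0,-0.02,0],"dr":[0,0,0],"hand":-1},{"linear":[0,-0.06,0],"dr":[0,0,0],"hand":-1},{"linear":[0,-0.1,0],"dr":[0,0,0],"hand":-1},{"linear":[0,-0.14,0],"dr":[0,0,0],"hand":-1},{"linear":[0.04,-0.14,-0.01],"dr":[0,7,0],"hand":-1},{"linear":[0.08,-0.14,-0.02],"dr":[0,7,0],"hand":-1},{"linear":[0.12,-0.14,-0.03],"dr":[0,7,0],"hand":-1},{"linear":[0.16,-0.14,-0.03],"dr":[0,7,0],"hand":-1},{"linear":[0.2,-0.14,-0.03],"dr":[0,7,0],"hand":-1},{"linear":[0.24,-0.14,-0.03],"dr":[0,7,0],"hand":-1}]'; python3 prof.py; python3 go.py 0.4985 -0.3509 0.2674 -0.03
python3 - <<'E'
from h import *
for n in("top","scene"):
  im=bot.read_camera(n); cv2.imwrite(f"pics/end_{n}.png",im); hsv=cv2.cvtColor(im,cv2.COLOR_BGR2HSV)
  print(n,[(np.round(r["xy"]),round(r["score"],2)) for r in bot.place_of(n,"cake_0_mid")],[(np.round(r["xy"]),round(r["score"],2)) for r in bot.place_of(n,"cake_4_mid")])
im=cv2.imread("pics/end_top.png")[155:230,205:280]; h=cv2.cvtColor(im,cv2.COLOR_BGR2HSV)[:,:,1]
for r in h[::2]: print("".join("#" if v>125 else "." for v in r))
E
```

```text
t: 23.63
eef_pos: [0.5775, -0.1344, 0.2671]
tool_rot: [0.493, -0.492, 0.508, -0.507]
contact_force: [0.5, 0.3, -3.4]
gripper_width: 0.27
+0.028 ....##################################..............######################...
-0.020 ...###################################.............######################....
-0.033 ....##################################..............#####################....
-0.046 ....###################################...........#######################....
lin [ 0.2085  0.0013 -0.0696] dr [-0.01 -0.63  0.27] t 23.68 F [ 0.89 -7.99 -0.63] w 0.271 p [ 0.5766 -0.1454  0.2678]
top [(array([193., 253.]), 0.69), (array([258., 213.]), 0.51)] [(array([252., 172.]), 0.86), (array([235., 202.]), 0.41)]
scene [(array([349., 226.]), 0.64), (array([226., 205.]), 0.54), (array([281., 211.]), 0.51), (array([291., 195.]), 0.5)] [(array([307., 200.]), 0.65)]
...........................................................................
...........................................................................
...........................................................................
..
[... 1957 characters left out ...]
###.............
...............######################....#####################.............
...............######################....#####################.............
...............######################....#####################.............
...............#####################......##...............................
................#..........................................................
...........................................................................
...........................................................................
...........................................................................
...........................................................................
```

All six are flat by the saturation map: the right far cake now has the same 42–44 mm footprint as its neighbour. Returning the rake.

```bash
python3 -m crank '[{"linear":[0.04,0,-0.02],"dr":[0,-0.6,0],"hand":-1},{"linear":[0.08,0,-0.04],"dr":[0,-0.6,0],"hand":-1},{"linear":[0.12,0,-0.06],"dr":[0,-0.6,0],"hand":-1},{"linear":[0.16,0,-0.07],"dr":[0,-0.6,0],"hand":-1},{"linear":[0.19,0,-0.07],"dr":[0,-0.6,0],"hand":-1},{"linear":[0.2,0,-0.07],"dr":[0,-0.6,0],"hand":-1},{"linear":[0.2,0,-0.07],"dr":[0,-0.6,0],"hand":-1},{"linear":[0.2,0,-0.07],"dr":[0,-0.6,0],"hand":-1},{"linear":[0.2,0,-0.07],"dr":[0,-0.6,0],"hand":-1}]'; python3 go.py 0.4985 -0.3509 0.18 -0.03
```

```text
t: 24.73
eef_pos: [0.5031, -0.3279, 0.2662]
tool_rot: [0.496, -0.496, 0.505, -0.503]
contact_force: [-0.9, 0.8, -2.9]
gripper_width: 0.273
lin [ 0.0233  0.0862 -0.004 ] dr [ 0.13  0.78 -0.17] t 24.73 F [-0.86  0.76 -2.93] w 0.273 p [ 0.5031 -0.3279  0.2662]
```

```bash
python3 -m crank '[{"linear":[0.01,0.02,-0.002],"dr":[0.1,0.8,-0.1],"hand":-1},{"linear":[0.02,0.04,-0.004],"dr":[0.1,0.8,-0.1],"hand":-1},{"linear":[0.0233,0.07,-0.004],"dr":[0.1,0.8,-0.1],"hand":-1},{"linear":[0.0233,0.084,-0.004],"dr":[0.1,0.8,-0.1],"hand":-1},{"linear":[0.0233,0.084,-0.004],"dr":[0.1,0.8,-0.1],"hand":-1},{"linear":[0.0233,0.084,-0.004],"dr":[0.1,0.8,-0.1],"hand":-1},{"linear":[0.0233,0.084,-0.004],"dr":[0.1,0.8,-0.1],"hand":-1}]'; python3 go.py 0.4985 -0.3509 0.15 -0.03
python3 - <<'E'
from fit import *
im=bot.read_camera("scene"); p=bot.get_obs()["eef_pos"]
cv2.imwrite("pics/ret.png",im)
m=cv2.resize(bot.cut_out("scene","rake_grip")[0]["pixels"].astype(np.uint8),None,fx=S,fy=S,interpolation=0)
# head line check: expected corners of the head now vs. mask bottom
H=box(p[0],p[1]+.001,-.03,.026,.112,p[2]-.024,p[2]-.002)
hm=mask("scene",[H]); print("head overlap",(hm&m).sum()/hm.sum())
E
```

```text
t: 25.32
eef_pos: [0.4987, -0.3527, 0.1838]
tool_rot: [-0.492, 0.492, -0.507, 0.508]
contact_force: [0.5, -0.2, -1.9]
gripper_width: 0.266
lin [-0.0018  0.0338 -0.0003] dr [-0.09 -0.09  0.03] t 25.32 F [ 0.45 -0.2  -1.94] w 0.266 p [ 0.4987 -0.3527  0.1838]
head overlap 0.9248058542413381
```

```bash
python3 -m crank '[{"linear":[-0.0015,0.01,0],"dr":[0,0,0],"hand":-1},{"linear":[-0.0015,0.02,0],"dr":[0,0,0],"hand":-1},{"linear":[-0.0015,0.028,0],"dr":[0,0,0],"hand":-1},{"linear":[-0.0015,0.033,0],"dr":[0,0,0],"hand":-1},{"linear":[-0.0015,0.037,0],"dr":[0,0,0],"hand":-1},{"linear":[-0.0015,0.04,0],"dr":[0,0,0],"hand":-1},{"linear":[-0.0015,0.043,0],"dr":[0,0,0],"hand":-1},{"linear":[-0.0015,0.043,0],"dr":[0,0,0],"hand":-1}]'; python3 go.py 0.4985 -0.3509 0.0979 -0.03
```

```text
t: 26.08
eef_pos: [0.4971, -0.352, 0.139]
tool_rot: [0.491, -0.492, 0.509, -0.508]
contact_force: [0.2, -0.5, -2.5]
gripper_width: 0.269
lin [-0.0011  0.0411  0.0014] dr [ 0.05 -0.23 -0.01] t 26.08 F [ 0.22 -0.45 -2.53] w 0.269 p [ 0.4971 -0.352   0.139 ]
```

```bash
python3 -m crank '[{"linear":[-0.001,0.008,0.0014],"dr":[0,-0.2,0],"hand":-1},{"linear":[-0.001,0.016,0.0014],"dr":[0,-0.2,0],"hand":-1},{"linear":[-0.001,0.024,0.0014],"dr":[0,-0.2,0],"hand":-1},{"linear":[-0.001,0.031,0.0014],"dr":[0,-0.2,0],"hand":-1},{"linear":[-0.001,0.036,0.0014],"dr":[0,-0.2,0],"hand":-1},{"linear":[-0.001,0.039,0.0014],"dr":[0,-0.2,0],"hand":-1},{"linear":[-0.001,0.04,0.0014],"dr":[0,-0.2,0],"hand":-1},{"linear":[-0.001,0.04,0.0014],"dr":[0,-0.2,0],"hand":-1}]'; python3 go.py 0.4985 -0.3509 0.0979 -0.03
```

```text
t: 26.75
eef_pos: [0.4986, -0.3511, 0.0993]
tool_rot: [0.492, -0.493, 0.508, -0.507]
contact_force: [-0.5, 0.7, -1.7]
gripper_width: 0.269
lin [-0.0002  0.0014 -0.0001] dr [ 0.04 -0.03  0.01] t 26.75 F [-0.46  0.68 -1.7 ] w 0.269 p [ 0.4986 -0.3511  0.0993]
```

```bash
python3 -m crank '[{"linear":[0,0.0007,0],"dr":[0,0,0],"hand":-1},{"linear":[0,0.0014,0],"dr":[0,0,0],"hand":-1},{"linear":[0,0.0014,0],"dr":[0,0,0],"hand":-1}]'; python3 go.py 0.4985 -0.3509 0.0979 -0.03
```

```text
t: 27.0
eef_pos: [0.4988, -0.3512, 0.0984]
tool_rot: [-0.492, 0.492, -0.507, 0.508]
contact_force: [-0.8, 0.9, -2.1]
gripper_width: 0.273
lin [-0.0003  0.0005 -0.0004] dr [-0.01 -0.02  0.01] t 27.0 F [-0.79  0.92 -2.13] w 0.273 p [ 0.4988 -0.3512  0.0984]
```

```bash
python3 -m crank '[{"linear":[0,0.0005,0],"dr":[0,0,0],"hand":-1},{"linear":[0,0.001,0],"dr":[0,0,0],"hand":-1},{"linear":[0,0.001,0],"dr":[0,0,0],"hand":-1}]'
```

```text
t: 27.25
eef_pos: [0.499, -0.3513, 0.0979]
tool_rot: [-0.492, 0.492, -0.507, 0.508]
contact_force: [-2.1, 0.7, 4.1]
gripper_width: 0.27
```

Seated at 0.0979, exactly the grasp height. Releasing and retreating upwards.

```bash
python3 -m crank '[{"linear":[0,-0.0007,0],"dr":[0,0,0],"hand":-1},{"linear":[0,-0.0007,0],"dr":[0,0,0],"hand":-0.2},{"linear":[0,-0.0007,0],"dr":[0,0,0],"hand":0.3},{"linear":[0,-0.0007,0],"dr":[0,0,0],"hand":1},{"linear":[0,-0.0007,0],"dr":[0,0,0],"hand":1},{"linear":[0,-0.0007,0],"dr":[0,0,0],"hand":1},{"linear":[0,-0.0007,0],"dr":[0,0,0],"hand":1}]' 20;  python3 -m crank '[{"linear":[0,-0.01,0],"dr":[0,0,0],"hand":1},{"linear":[0,-0.03,0],"dr":[0,0,0],"hand":1},{"linear":[0,-0.06,0],"dr":[0,0,0],"hand":1},{"linear":[0,-0.1,0],"dr":[0,0,0],"hand":1},{"linear":[0,-0.14,0],"dr":[0,0,0],"hand":1},{"linear":[-0.04,-0.15,0],"dr":[0,0,0],"hand":1},{"linear":[-0.08,-0.15,0],"dr":[0,0,0],"hand":1},{"linear":[-0.12,-0.15,0],"dr":[0,0,0],"hand":1},{"linear":[-0.15,-0.15,0],"dr":[0,0,0],"hand":1},{"linear":[-0.15,-0.15,0],"dr":[0,0,0],"hand":1}]'
python3 - <<'E'
from fit import *
np.set_printoptions(precision=4,suppress=True)
R=lambda v:[box(*v,.026,.112,.074,.096),box(*v,.024,.030,.09,.164)]
M={}
for n in("scene","top"):
  im=bot.read_camera(n); cv2.imwrite(f"pics/fin_{n}.png",im); r=bot.cut_out(n,"rake_grip")
  if r: M[n]=cv2.resize(r[0]["pixels"].astype(np.uint8),None,fx=S,fy=S,interpolation=0); print(n,r[0]["score"],r[0]["extent"],fit({n:M[n]},R,(.499,-.35,-.03)))
  a=cv2.imread(f"pics/{n}0.png").astype(int); print("changed vs start in beveller/slicker/vise area",(abs(im.astype(int)-a).max(2)[230:295,200:300]>60).sum())
print(bot.get_obs()["contact_force"],bot.get_obs()["gripper_width"])
E
python3 prof.py
```

```text
t: 27.83
eef_pos: [0.4988, -0.3511, 0.0979]
tool_rot: [-0.492, 0.492, -0.508, 0.508]
contact_force: [0.4, 0.3, 1.0]
gripper_width: 0.999
t: 28.67
eef_pos: [0.5045, -0.1937, 0.2482]
tool_rot: [0.496, -0.494, 0.506, -0.504]
contact_force: [0.5, 0.5, -0.8]
gripper_width: 1.0
scene 0.63 [375.8, 223.7, 423.1, 276.8] (array([ 0.5013, -0.3476, -0.0667]), np.float64(0.09747841444270011))
changed vs start in beveller/slicker/vise area 245
changed vs start in beveller/slicker/vise area 0
[-0.6432 -0.4348 -0.0401] 1.0003951964600304
+0.028 ....##################################..............####################.....
-0.020 ...###################################..............#####################....
-0.033 ....##################################..............#####################....
-0.046 ....###################################............######################....
```

```bash
python3 -c "
from h import *
for n in ('top','scene'):
    bot.read_camera(n)
a=bot.place_of('top','cake_4_mid');b=bot.place_of('scene','cake_4_mid')
for x in a[:3]:
  for y in b[:3]:
    print(x['xy'],y['xy'],tri([('top',x['xy']),('scene',y['xy'])]).round(3))
print(bot.get_obs()['t'])"
```

```text
[249.5, 172.5] [231.6, 225.0] [ 0.51   0.14  -0.001]
[249.5, 172.5] [305.3, 198.8] [0.615 0.09  0.035]
29.1167
```

The far-right cake's centre is at z ≈ 0.035, against 0.032 for a cake lying flat and about 0.041 for one on edge. Handing in.

```bash
python3 -c "
from station import bot
print(bot.hand_in())"
```

```text
the job is handed in; nothing more can be done
None
```

The job is done and handed in at about 29 s. All six cakes lie in a single layer and the rake is back in its stand. I checked that final layout by measurement only, because I had used all my picture views by then.

- **Raking:** I took the rake from the stand and felt for the bed. The tines pressed with about 4–6 N through most of the draw. The pull stalled at about 10 N once the heap sat against the near end. In that last millimetre or two the measured bed load dropped to about 0–1 N, so contact there was very light.
- **Pushing off:** Both upper cakes went into the far space, but the right one landed on its edge. I tipped it flat with a second, high push of the tines.
- **Cakes:** The top-view profile shows the four near cakes flat against the near end. The two far cakes have matching flat footprints of about 40–42 mm. The far-right cake's centre measured 35 mm high, against 32 mm if flat and about 41 mm if on edge.
- **Rake:** It seated at the same height it was grasped at and looks the same from the scene camera as at the start. The top camera did not detect it in the last check, so that view is unconfirmed.
- **Other tools:** The top view shows no change around the slicker and beveller. The scene camera did show 245 changed pixels in the area I compared, and I did not trace the cause.
- **Disagreements on the way:** The fingers looked about 25 mm higher in the pictures than the reported tool position. The fitted tray position was also about 4 mm too far. I corrected for both.

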